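# Feed the slide box through the sample cabinet's intake flap

## Task

The flat slide box is parked at one end of the sample cabinet's ledge: push it along the ledge with the fingertips until it is in front of the doorway, then push it on through the hanging flap until it drops flat onto the cabinet floor inside. Draw the fingers back out so that the flap swings shut behind it. Do not lift the box, and leave the jar on the ledge and the things around the cabinet where they are.

Things in the scene. Friction and masses are not known exactly. Their poses are not given: they have to be found in the camera images.
- hatch: Sample-intake cabinet fixed on the bench: grey ledge in front, clear-walled chamber behind a white front panel (8 mm thick, 300 mm wide, top z = 185 mm). Origin: on the bench top under the middle of the doorway, in the plane of the closed flap; x points into the chamber, away from the robot, y along the ledge, z up. Ledge: flat, top at z = 40 mm, y -220 to 220 mm, from x = -190 mm to the step at x = +6 mm.
- doorway (a point): On the ledge's top, middle of the doorway, plane of the closed flap; axes as the cabinet's. Doorway 150 mm wide, clear from the ledge up to the hinge rod at z = 170 mm; entered only from the front, under the rod: fingers leaning forward about 45 degrees with the gripper body behind them have room.
- ledge_step (a point): Middle of the sharp edge where the ledge ends, 6 mm behind the flap's plane: a 30 mm drop to the chamber floor. The box tips over it nose first and drops flat once its rear is pushed past it, which takes fingertips about 20 to 40 mm beyond the flap's plane.
- chamber_floor (a point): Middle of the chamber floor, 10 mm above the bench, 100 mm behind the flap's plane. The chamber is 288 mm wide, its back wall 194 mm behind the flap's plane; clear sides, back and roof (top z = 189 mm).
- flap (a joint): Gravity flap, rad: 0 = hanging shut, grows as its lower edge swings into the chamber (+x), stop at 1.4; it cannot swing outward. Aluminium sheet 144 mm wide, 4 mm thick, hinged along its top 170 mm above the bench; its lower edge hangs 7 mm above the ledge. 120 to 195 g, no spring: about 1 N at the lower edge starts it open; it falls shut by itself.
- flap_lower_edge (a point): Middle of the flap's lower edge, 123 mm from the hinge line.
- slide_box: Flat white plastic slide box, grey seam, closed and rigid, 80 mm (its x) by 100 mm (its y) by 28 mm high, 140 to 280 g. Origin: centre of its underside. Lies flat near one end of the ledge (either), its y roughly along the ledge, centre about 115 mm in front of the flap and 140 to 165 mm to the side of the doorway's middle. Slides on the ledge when pushed.
- jar: Small amber glass jar, 54 mm across, 60 mm high, upright at the other end of the ledge. Origin: centre of its underside. Bystander.
- bottle: White bottle, 60 mm across, 150 mm high, on the bench beside the cabinet on its +y side. Origin: centre of its underside. Bystander.
- beaker: Glass beaker, 68 mm across, 85 mm high, on the bench beside the cabinet on its -y side. Origin: centre of its underside. Bystander.
- tip_rack: Orange pipette-tip box, 115 x 80 x 54 mm high, at the right of the bench. Origin: centre of its underside. Bystander.
- tube_rack: White tube rack, 70 x 200 mm, 102 mm high with its tubes, at the left of the bench. Origin: centre of its underside. Bystander.
Things that resemble listed ones, but are neither listed nor needed, are in the scene too. What is shaped like the slide_box but pink or red is not meant.

How it is judged (in metres and radians):
On the way, in this order (a step that is already met when the one before it is completed fails the run):
1. the box is lined up on the ledge in front of the doorway (y of slide_box in the frame of hatch between -0.045 and 0.045 m and x of slide_box in the frame of hatch below -0.035 m and z of slide_box in the frame of hatch above 0.03 m), for 0.1 s.
2. the box is in the doorway, holding the flap open (x of slide_box in the frame of hatch between -0.025 and 0.06 m and y of slide_box in the frame of hatch between -0.07 and 0.07 m and value of joint flap above 0.1 rad), for 0.1 s.
3. the box lies flat on the cabinet floor inside (x of slide_box in the frame of hatch between 0.042 and 0.165 m and z of slide_box in the frame of hatch below 0.016 m and angle between slide_box's own z axis and vertical below 0.12 rad), for 0.2 s.
At the end, for the whole second after the job is handed in: The slide box lies flat (within 0.12 rad) and at rest on the cabinet floor, wholly behind the flap, and the flap hangs shut (under 0.04 rad) (all of step 3 and y of slide_box in the frame of hatch between -0.11 and 0.11 m and value of joint flap below 0.04 rad and linear speed of slide_box below 0.02 m/s); the robot touches nothing.
It fails at once if the box is lifted more than 15 mm off the ledge (z of slide_box in the frame of hatch above 0.055 m).
It fails at once if the box is turned over or stood on edge (angle between slide_box's own z axis and vertical above 1 rad).
It fails at once if a bystander is moved more than 25 mm (distance of any of jar, bottle, beaker, tip_rack, tube_rack from where it was at the start of the episode above 0.025 m).
It also fails if it takes over 58 s, if anything falls off the work surface, if the arm or the gripper's body presses on something with over 40 N, if the wrist force passes 120 N, or if a joint passes its speed limit or range.

## Robot

A 6-joint arm with a two-finger parallel gripper is mounted at the origin on the work surface. World frame = base frame: x ahead of the robot, y to its left, z up, the work surface at z = 0. Lengths are in mm, angles in rad, forces in N, time in s.
With the tool pointing down it reaches from about 400 to 825 mm from the base axis. Payload 7 kg.
Tool frame: the origin (TCP) lies on the centre line of the jaws, within the pads' length; the fingertips stand 17 mm ahead of it and the grasp point (between the pads) lies 2 mm behind it; z points along the fingers, x is the direction in which the jaws open and shut, and the axes are right-handed (so a half turn about z gives the same grasp; the last joint's range is limited). The gripper opens to 85 mm and grips with 20 to 120 N. Pads are 22 mm wide; open, the fingers measure 114 mm over their backs; the gripper's body (76 mm by 85 mm) begins 54 mm behind the grasp point. The pads swing forward as they close: fully open they stand 13 mm farther back than shut.
Start: joints at [-1.015, 0.359, 0.012, 0, -1.224, -0.288], TCP at [178.586, -650.924, 226.102] pointing down, gripper open.
Joint ranges: [-3.07, 3.07], [-1.43, 2.12], [-1.02, 1.25], [-3.03, 1.67], [-3.05, -0], [-3.03, 3.03]. Speed limits (rad/s): [2.39, 2.39, 3.01, 3.14, 3.14, 3.14].

## Interface

Orientations are given as a 3x3 rotation matrix whose columns are the frame's x, y, z axes.
In Python, from plant import get_state, imaging, manip gives the robot as it stands. The module is installed in compiled form; this text tells all that it offers.
- The arm moves only by the tool jog_arm, never from a script. Its arguments are lists of equal length, an entry for each row: "translation": the shift along the tool's x, y, z in mm, a list of three; "angular": the turn, a rotation vector about the tool's x, y, z in degrees, a list of three; "jaw": the finger opening in mm, from 0 to 85.4. A call has 1 to 10 rows; each row shifts and turns the commanded pose from where the row before left it, along the tool's axes as they then stand; what a row does not reach is not made up. A row lasts 1/12 s, in which the tool goes at most 41.7 mm and 7.16 degrees, less where a joint would pass 70% of its speed; a pose out of reach is approached as far as the arm can. A call with a gripper value outside its range is refused whole. The fingers move at their own pace and stop on an object; "squeeze" is the grip in N (left out, the last holds). Time passes only in rows, so rows that do not move let the fingers close. It gives the time, the measured TCP pose, the force and the opening at its end, in the units of the state.
- get_state(): the state, without advancing time (a new reading comes with each control period).
- imaging.grab_frame(name): name is "side" or "top"; returns a dict with "pixels" (400x640x3 uint8, red, green, blue), "z_map" (400x640 float32, mm along the optical axis (not along the pixel's ray), 0 where there is no reading), "mtx" (3x3 intrinsics, pixels), "R" (3x3) and "t" (3): a world point X has camera coordinates R X + t. Camera axes: x right, y down, z forward; pixel columns grow to the right and rows downward; lengths in mm; the calibration is good to about 2 mm. A picture is of the moment at which its call begins.
- manip.close_job(): hands the job in, once; it reports no verdict.
The state is a dict: "clock": time; "joint_pos": joint angles; "qd": joint speeds; "joint_efforts": joint torques, N m; "eef_pos": TCP position; "orientation": TCP orientation; "wrist_force": force on the tool from outside, world axes, zero at the start; "wrist_torque": the same for the moment, N m; "gripper_width": finger opening in mm.
Only numpy, scipy, OpenCV 4.12 (cv2) and the standard library are available. Lean on these libraries where they do the work, as an engineer would, in place of code of your own. Each camera call takes 0.05 s, during which the arm holds its last target.

## Working session

There is one attempt and no reset: what is moved stays moved. The work goes in short steps, Python scripts to look and compute and a tool call to move; the robot and the scene stay as the last step left them, time stands still between calls to the robot, and variables do not carry over. Pictures are saved under pics/ and viewed, and the job is handed in when it is done.

Besides the shell and the picture viewer there is one more tool, called after "Call:" by a JSON object that holds its "fn" and its "kwargs", one argument or row to a line. jog_arm: Moves the arm, as the interface text tells. Its arguments: {"type":"object","properties":{"translation":{"type":"array"},"angular":{"type":"array"},"jaw":{"type":"array"},"squeeze":{"type":"number"}},"required":["translation","angular","jaw"]}

```bash
mkdir -p pics; python3 - <<'E'
from plant import get_state, imaging
import cv2,numpy as np,pickle
s=get_state();print(s['clock'],s['eef_pos'],s['orientation'],s['gripper_width'],s['wrist_force'])
for n in('top','side'):
    f=imaging.grab_frame(n);pickle.dump(f,open(f'{n}0.pkl','wb'))
    cv2.imwrite(f'pics/{n}0.png',f['pixels'][:,:,::-1]);print(f['mtx'],f['R'],f['t'])
E
```

```text
0.0 [ 178.42045029 -650.47228923  225.14166108] [[-2.64498180e-01  9.64385994e-01 -6.06786303e-04]
 [ 9.64384712e-01  2.64498823e-01  1.58093292e-03]
 [ 1.68512383e-03 -1.67021554e-04 -9.99998566e-01]] 85.31835180385946 [-0.19101539 -0.5207871   0.1116533 ]
[[490.09834192   0.         316.0365762 ]
 [  0.         490.09834192 205.14293075]
 [  0.           0.           1.        ]] [[-1.62901405e-02 -9.99866939e-01 -8.57650413e-04]
 [-9.97656106e-01  1.63111235e-02 -6.64548090e-02]
 [ 6.64599557e-02 -2.26918006e-04 -9.97789067e-01]] [  37.53810585  523.71284568 1837.49288966]
[[430.08428161   0.         322.24630463]
 [  0.         430.08428161 195.46925441]
 [  0.           0.           1.        ]] [[-0.95408598 -0.29884849  0.02023671]
 [-0.20607041  0.60585384 -0.76842443]
 [ 0.21738199 -0.73731316 -0.63962049]] [ 511.32342693  189.59170687 1268.63710592]
```

View pics/top0.png

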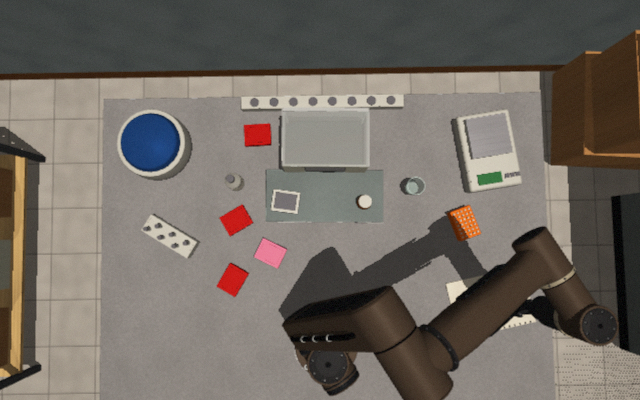

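View pics/side0.png

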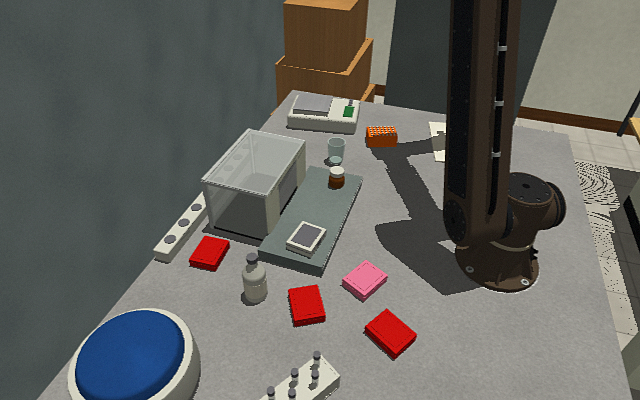

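The only white, flat box is on the ledge's +y end, at top (285,201) and side (306,237). The red and pink ones, at top (257,135), (236,220), (233,280) and (269,252), are decoys. The jar is at top (364,201). Next I'll take an enlarged crop and measure.

```bash
cat > h.py <<'E'
import numpy as np,cv2,pickle
def cloud(f):
    z=f['z_map'].astype(float);v,u=np.mgrid[0:z.shape[0],0:z.shape[1]]
    K=f['mtx'];P=np.stack([(u-K[0,2])/K[0,0]*z,(v-K[1,2])/K[1,1]*z,z],-1)
    W=(P-f['t'])@f['R'];W[z<=0]=np.nan
    return W
E
python3 - <<'E'
from h import *
f=pickle.load(open('top0.pkl','rb'));W=cloud(f)
im=f['pixels'][:,:,::-1]
a=cv2.resize(im[90:230,220:440],None,fx=3.5,fy=3.5,interpolation=cv2.INTER_CUBIC);cv2.imwrite('pics/crop0.png',a)
np.set_printoptions(precision=0,suppress=True,linewidth=200)
for (u,v) in [(285,201),(276,191),(298,210),(310,200),(268,173),(380,218),(268,218),(364,201),(233,182),(413,186),(325,140),(325,168),(325,167),(325,165)]: print(u,v,W[v,u])
# ledge mask
sub=np.zeros(W.shape[:2],bool);sub[160:230,255:395]=1
m=sub&(W[...,2]>32)&(W[...,2]<48);p=W[m][:,:2].astype(np.float32);print('ledge',m.sum(),cv2.minAreaRect(p))
b=np.zeros_like(sub);b[183:218,266:305]=1
m=b&(W[...,2]>58)&(W[...,2]<78);p=W[m][:,:2].astype(np.float32);r=cv2.minAreaRect(p);print('box',m.sum(),r,cv2.boxPoints(r),W[m][:,2].mean())
g=pickle.load(open('side0.pkl','rb'));V=cloud(g)
S=V[(V[...,0]>400)&(V[...,0]<1000)&(abs(V[...,1])<300)]
m=(S[:,2]>34)&(S[:,2]<46);print('ledge side',m.sum(),cv2.minAreaRect(S[m][:,:2].astype(np.float32)))
b=np.zeros_like(sub);b[215:262,280:332]=1
m=b&(V[...,2]>60)&(V[...,2]<78);p=V[m][:,:2].astype(np.float32);r=cv2.minAreaRect(p);print('box',m.sum(),r,V[m][:,2].mean())
E
```

```text
285 201 [539. 144.  61.]
276 191 [576. 176.  65.]
298 210 [504.  96.  63.]
310 200 [542.  51.  39.]
268 173 [647. 208.  38.]
380 218 [ 471. -209.   38.]
268 218 [477. 208.  46.]
364 201 [ 531. -145.  100.]
233 182 [605. 325. 124.]
413 186 [ 592. -341.   11.]
325 140 [739.  -6. 185.]
325 168 [648.  -5. 136.]
325 167 [647.  -4. 172.]
325 165 [652.  -4. 184.]
ledge 4773 ((557.3059692382812, -3.459991455078125), (440.03497314453125, 196.5715789794922), 89.05403137207031)
box 582 ((536.8699340820312, 141.3147430419922), (100.96568298339844, 81.24800872802734), 80.9189224243164) [[489.  98.]
 [569.  85.]
 [585. 185.]
 [505. 198.]] 67.9751110268258
ledge side 5831 ((701.8731079101562, 39.90000915527344), (527.2158813476562, 484.0727233886719), 89.07003021240234)
box 756 ((539.2972412109375, 145.74771118164062), (104.14945983886719, 81.69505310058594), 82.00640106201172) 67.97933275194585
```

View pics/crop0.png

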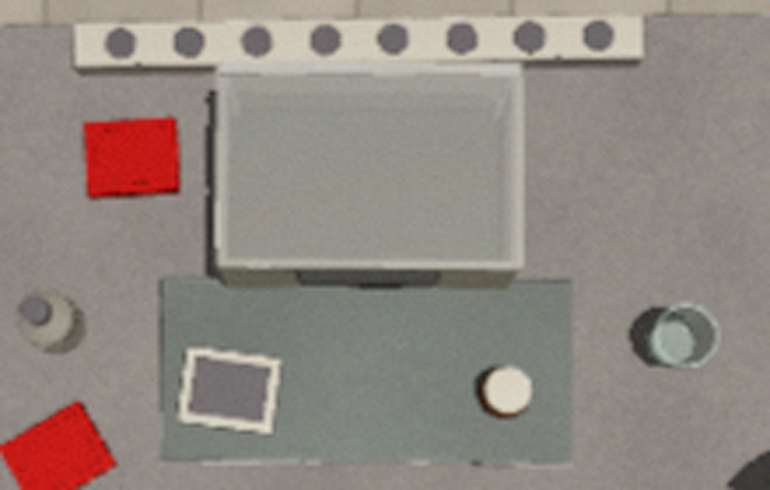

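The crop confirms it: a white-rimmed box with a grey label, lying about 8° clockwise to the ledge. Its centre is near world (538,142,40), and its top at 68 mm matches 40+28. The cabinet origin is near (649,-5) with a yaw of about -1°. That puts the box at about (-111,+147) in the cabinet frame, which fits the description.

I'll raise and turn the tool first so the jaws open along x, then travel over.

Call:
{"fn": "jog_arm", "kwargs": {
  "translation": [
    [0, 0, -5],
    [0, 0, -5],
    [0, 0, -5],
    [0, 0, -5],
    [0, 0, -5],
    [0, 0, -5],
    [0, 0, 0],
    [0, 0, 0],
    [0, 0, 0],
    [0, 0, 0]
  ],
  "angular": [
    [0, 0, -7],
    [0, 0, -7],
    [0, 0, -7],
    [0, 0, -7],
    [0, 0, -7],
    [0, 0, -7],
    [0, 0, -7],
    [0, 0, -7],
    [0, 0, -7],
    [0, 0, -7]
  ],
  "jaw": [50, 50, 50, 50, 50, 50, 50, 50, 50, 50]
}}

```text
clock: 0.93
eef_pos: [178.5, -650.7, 255.6]
orientation: [[-0.997, 0.075, -0.0], [0.075, 0.997, 0.001], [0.0, 0.001, -1.0]]
wrist_force: [0.1, 0.1, 0.5]
gripper_width: 50.0
```

Call:
{"fn": "jog_arm", "kwargs": {
  "translation": [
    [-20, 0, 0],
    [-35, 0, 0],
    [-35, 10, 0],
    [-35, 15, 0],
    [-35, 20, 0],
    [-35, 20, 0],
    [-35, 20, 0],
    [-30, 25, 0],
    [-30, 25, 0],
    [-30, 25, 0]
  ],
  "angular": [
    [0, 0, -4],
    [0, 0, 0],
    [0, 0, 0],
    [0, 0, 0],
    [0, 0, 0],
    [0, 0, 0],
    [0, 0, 0],
    [0, 0, 0],
    [0, 0, 0],
    [0, 0, 0]
  ],
  "jaw": [50, 50, 50, 50, 50, 50, 50, 50, 50, 50]
}}

```text
clock: 1.77
eef_pos: [501.6, -494.4, 255.5]
orientation: [[-1.0, 0.012, -0.001], [0.012, 1.0, 0.001], [0.001, 0.001, -1.0]]
wrist_force: [0.4, -1.4, -0.5]
gripper_width: 50.1
```

Call:
{"fn": "jog_arm", "kwargs": {
  "translation": [
    [0, 30, 0],
    [-3, 38, 0],
    [-3, 38, 0],
    [-3, 38, 0],
    [-3, 38, 0],
    [-3, 38, 0],
    [-3, 38, 0],
    [-3, 38, 0],
    [-3, 38, 0],
    [-3, 38, 0]
  ],
  "angular": [
    [0, 0, 0],
    [0, 0, 0],
    [0, 0, 0],
    [0, 0, 0],
    [0, 0, 0],
    [0, 0, 0],
    [0, 0, 0],
    [0, 0, 0],
    [0, 0, 0],
    [0, 0, 0]
  ],
  "jaw": [50, 50, 50, 50, 50, 50, 50, 50, 50, 50]
}}

```text
clock: 2.6
eef_pos: [531.2, -122.5, 256.0]
orientation: [[-1.0, 0.012, -0.0], [0.012, 1.0, 0.0], [0.0, 0.0, -1.0]]
wrist_force: [1.2, 0.5, 0.9]
gripper_width: 49.8
```

Call:
{"fn": "jog_arm", "kwargs": {
  "translation": [
    [0, 38, 0],
    [0, 38, 0],
    [0, 38, 0],
    [0, 38, 0],
    [0, 38, 0],
    [0, 38, 0],
    [0, 38, 0],
    [0, 38, 0],
    [0, 30, 0],
    [0, 20, 0]
  ],
  "angular": [
    [0, 0, 0],
    [0, 0, 0],
    [0, 0, 0],
    [0, 0, 0],
    [0, 0, 0],
    [0, 0, 0],
    [0, 0, 0],
    [0, 0, 0],
    [0, 0, 0],
    [0, 0, 0]
  ],
  "jaw": [50, 50, 50, 50, 50, 50, 50, 50, 50, 50]
}}

```text
clock: 3.43
eef_pos: [535.1, 232.5, 255.5]
orientation: [[-1.0, 0.01, -0.001], [0.01, 1.0, -0.0], [0.001, -0.0, -1.0]]
wrist_force: [0.9, -0.7, 0.2]
gripper_width: 50.0
```

Call:
{"fn": "jog_arm", "kwargs": {
  "translation": [
    [0, 2, 30],
    [0, 2, 30],
    [0, 0, 30],
    [0, 0, 30],
    [0, 0, 20],
    [0, 0, 15],
    [0, 0, 0]
  ],
  "angular": [
    [0, 0, 0],
    [0, 0, 0],
    [0, 0, 0],
    [0, 0, 0],
    [0, 0, 0],
    [0, 0, 0],
    [0, 0, 0]
  ],
  "jaw": [50, 50, 50, 50, 50, 50, 50]
}}

```text
clock: 4.02
eef_pos: [533.5, 232.2, 97.2]
orientation: [[-1.0, 0.012, -0.005], [0.012, 1.0, -0.004], [0.005, -0.004, -1.0]]
wrist_force: [0.2, -0.2, -0.2]
gripper_width: 49.9
```

```bash
python3 - <<'E'
from plant import get_state, imaging
from h import *
for n in('top','side'):
    f=imaging.grab_frame(n);pickle.dump(f,open(f'{n}1.pkl','wb'))
f=pickle.load(open('side1.pkl','rb'));W=cloud(f)
cv2.imwrite('pics/side1.png',cv2.resize(f['pixels'][130:310,190:430,::-1],None,fx=3,fy=3))
m=(abs(W[...,1]-236)<18)&(abs(W[...,0]-535)<60)&(W[...,2]>20)
P=W[m];print(get_state()['eef_pos'],np.sort(P[:,2])[:10],P[:,0].min(),P[:,0].max(),P[:,1].min(),P[:,1].max())
E
```

```text
[535.59264105 233.45929542 100.91430775] [20.05185489 20.06711094 20.33170633 20.37604976 20.37854608 20.55827392
 20.86170147 20.87653732 21.23701783 21.26913778] 475.25787886707565 594.9285081745157 218.04219068799566 253.99751301588594
```

View pics/side1.png

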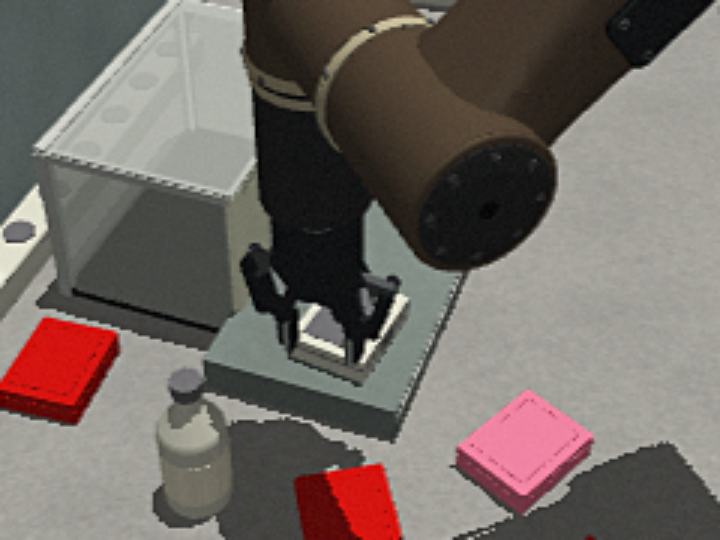

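The fingers hover above the box's +y side, with tips at full-frame pixels (287,247) and (307,250). I'll read their height.

```bash
python3 - <<'E'
from h import *
np.set_printoptions(precision=0,suppress=True,linewidth=200)
f=pickle.load(open('side1.pkl','rb'));W=cloud(f)
for u in (286,287,306,307):
    for v in range(232,254,2): print(u,v,W[v,u])
E
```

```text
286 232 [558. 249. 173.]
286 234 [560. 247. 162.]
286 236 [563. 240. 148.]
286 238 [562. 243. 144.]
286 240 [562. 243. 136.]
286 242 [562. 243. 128.]
286 244 [562. 244. 122.]
286 246 [562. 245. 116.]
286 248 [588. 186.  39.]
286 250 [585. 194.  40.]
286 252 [582. 201.  40.]
287 232 [555. 250. 174.]
287 234 [562. 236. 151.]
287 236 [562. 235. 144.]
287 238 [560. 241. 143.]
287 240 [560. 241. 135.]
287 242 [559. 243. 130.]
287 244 [560. 242. 120.]
287 246 [560. 243. 114.]
287 248 [584. 186.  41.]
287 250 [582. 192.  40.]
287 252 [579. 200.  40.]
306 232 [508. 239. 178.]
306 234 [506. 245. 178.]
306 236 [505. 247. 172.]
306 238 [505. 249. 167.]
306 240 [505. 248. 159.]
306 242 [505. 247. 151.]
306 244 [506. 244. 141.]
306 246 [506. 245. 135.]
306 248 [506. 245. 127.]
306 250 [506. 244. 118.]
306 252 [506. 245. 112.]
307 232 [506. 236. 177.]
307 234 [505. 240. 174.]
307 236 [503. 244. 171.]
307 238 [502. 248. 167.]
307 240 [503. 246. 159.]
307 242 [503. 246. 151.]
307 244 [505. 241. 138.]
307 246 [504. 242. 132.]
307 248 [504. 242. 125.]
307 250 [504. 242. 116.]
307 252 [504. 243. 110.]
```

```bash
python3 - <<'E'
from h import *
f=pickle.load(open('side1.pkl','rb'))
for z in (84,89,94,100,105,110,115):
  for x in (561,505):
    c=f['R']@[x,244,z]+f['t'];p=f['mtx']@c;print(x,z,(p[:2]/p[2]).round(1))
a=cv2.resize(f['pixels'][225:265,270:330,::-1],None,fx=12,fy=12,interpolation=cv2.INTER_NEAREST);cv2.imwrite('pics/z1.png',a)
E
```

```text
561 84 [286.9 253.9]
505 84 [306.6 258.9]
561 89 [286.8 252.7]
505 89 [306.6 257.6]
561 94 [286.8 251.4]
505 94 [306.6 256.3]
561 100 [286.7 249.8]
505 100 [306.6 254.8]
561 105 [286.6 248.5]
505 105 [306.6 253.5]
561 110 [286.6 247.2]
505 110 [306.5 252.2]
561 115 [286.5 245.9]
505 115 [306.5 250.9]
```

View pics/z1.png

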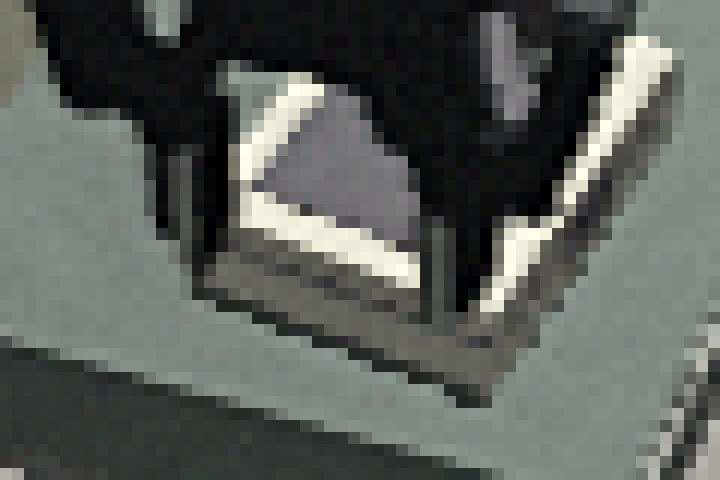

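By vision the tips are at z≈108 with the TCP at 101, which is higher than the stated offset implies. I'll descend to TCP z≈60, which is safe either way, and look again.

Call:
{"fn": "jog_arm", "kwargs": {
  "translation": [
    [0, 0, 15],
    [0, 0, 15],
    [0, 0, 10],
    [0, 0, 0],
    [0, 0, 0]
  ],
  "angular": [
    [0, 0, 0],
    [0, 0, 0],
    [0, 0, 0],
    [0, 0, 0],
    [0, 0, 0]
  ],
  "jaw": [50, 50, 50, 50, 50]
}}

```text
clock: 4.53
eef_pos: [536.0, 233.8, 61.7]
orientation: [[-1.0, 0.011, 0.0], [0.011, 1.0, -0.0], [-0.0, -0.0, -1.0]]
wrist_force: [-0.9, 0.7, 0.5]
gripper_width: 50.1
```

```bash
python3 - <<'E'
from plant import get_state, imaging
from h import *
f=imaging.grab_frame('side');pickle.dump(f,open('side2.pkl','wb'));s=get_state();print(s['eef_pos'],s['wrist_force'])
for z in (43,48,53,58,63,68,73):
  for x in (561,505):
    c=f['R']@[x,244,z]+f['t'];p=f['mtx']@c;print(x,z,(p[:2]/p[2]).round(1))
a=cv2.resize(f['pixels'][230:280,270:330,::-1],None,fx=12,fy=12,interpolation=cv2.INTER_NEAREST);cv2.imwrite('pics/z2.png',a)
E
```

```text
[536.29677185 233.97928368  62.14663603] [-0.69532253  0.23119857  0.50659731]
561 43 [287.4 264.1]
505 43 [306.6 269. ]
561 48 [287.3 262.9]
505 48 [306.6 267.8]
561 53 [287.2 261.7]
505 53 [306.6 266.6]
561 58 [287.2 260.4]
505 58 [306.6 265.4]
561 63 [287.1 259.2]
505 63 [306.6 264.1]
561 68 [287.1 257.9]
505 68 [306.6 262.9]
561 73 [287.  256.7]
505 73 [306.6 261.7]
```

View pics/z2.png

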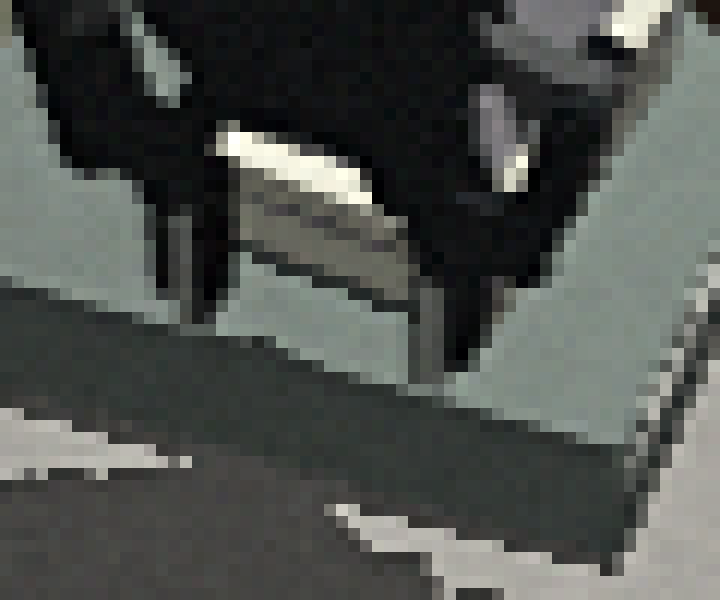

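By vision the tips are at z≈70 with the TCP at 62, consistent with the earlier picture. I'll go 20 mm lower while still beyond the ledge's end and check again before pushing.

Call:
{"fn": "jog_arm", "kwargs": {
  "translation": [
    [0, 1, 6],
    [0, 1, 6],
    [0, 0, 6],
    [0, 0, 2],
    [0, 0, 0],
    [0, 0, 0]
  ],
  "angular": [
    [0, 0, 0],
    [0, 0, 0],
    [0, 0, 0],
    [0, 0, 0],
    [0, 0, 0],
    [0, 0, 0]
  ],
  "jaw": [50, 50, 50, 50, 50, 50]
}}

```text
clock: 5.08
eef_pos: [535.6, 235.6, 40.9]
orientation: [[-1.0, 0.011, -0.0], [0.011, 1.0, -0.0], [0.0, -0.0, -1.0]]
wrist_force: [-0.4, -0.5, -0.5]
gripper_width: 49.8
```

```bash
python3 - <<'E'
from plant import get_state, imaging
from h import *
np.set_printoptions(precision=0,suppress=True,linewidth=200)
f=imaging.grab_frame('side');pickle.dump(f,open('side3.pkl','wb'));s=get_state();print(s['eef_pos'],s['wrist_force']);W=cloud(f)
for u in (286,307):
  for v in range(248,274,2): print(u,v,W[v,u])
for z in (25,30,35,40,45,50,55):
  for x in (561,505):
    c=f['R']@[x,246,z]+f['t'];p=f['mtx']@c;print(x,z,(p[:2]/p[2]).round(1))
a=cv2.resize(f['pixels'][230:280,270:330,::-1],None,fx=12,fy=12,interpolation=cv2.INTER_NEAREST);cv2.imwrite('pics/z3.png',a)
E
```

```text
[536. 236.  41.] [-1. -1.  1.]
286 248 [559. 254. 118.]
286 250 [561. 250. 105.]
286 252 [563. 244.  91.]
286 254 [562. 247.  86.]
286 256 [562. 248.  79.]
286 258 [563. 246.  69.]
286 260 [563. 248.  63.]
286 262 [564. 247.  54.]
286 264 [576. 220.  12.]
286 266 [577. 218.   1.]
286 268 [574. 225.   1.]
286 270 [572. 230.  -1.]
286 272 [568. 239.   1.]
307 248 [506. 238. 119.]
307 250 [504. 242. 117.]
307 252 [504. 244. 111.]
307 254 [502. 248. 109.]
307 256 [502. 249. 101.]
307 258 [501. 252.  97.]
307 260 [504. 243.  79.]
307 262 [503. 245.  74.]
307 264 [504. 242.  62.]
307 266 [504. 244.  55.]
307 268 [512. 222.  21.]
307 270 [511. 222.  13.]
307 272 [513. 219.  -0.]
561 25 [287. 269.]
505 25 [306. 274.]
561 30 [287. 268.]
505 30 [306. 273.]
561 35 [287. 266.]
505 35 [306. 272.]
561 40 [287. 265.]
505 40 [306. 270.]
561 45 [287. 264.]
505 45 [306. 269.]
561 50 [287. 263.]
505 50 [306. 268.]
561 55 [287. 262.]
505 55 [306. 267.]
```

View pics/z3.png

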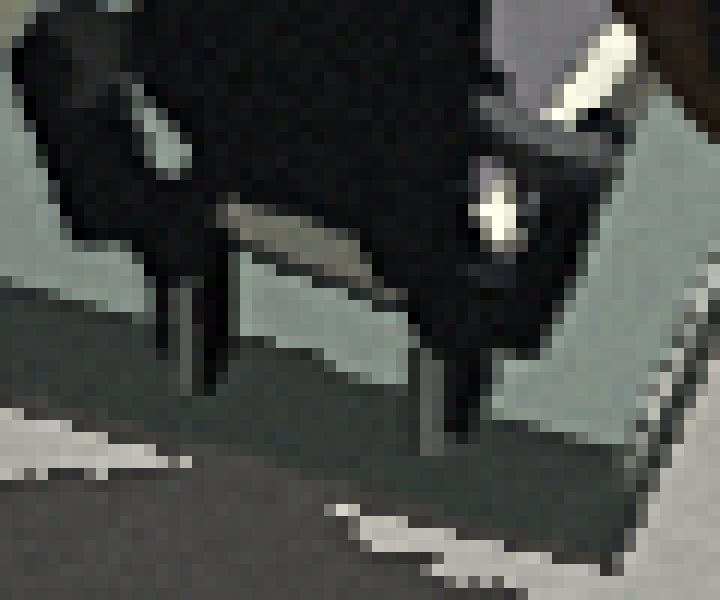

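Vision again puts the tips at z≈51 with the TCP at 41, so the tips read about 10 mm behind the TCP, against the text's +4 to +17. I'll test by contact, creeping toward -y. Hitting the ledge's end would show at TCP y≈228, and touching the box at about 209.

Call:
{"fn": "jog_arm", "kwargs": {
  "translation": [
    [0, -2, 0],
    [0, -2, 0],
    [0, -2, 0],
    [0, -2, 0],
    [0, -2, 0],
    [0, -2, 0],
    [0, 0, 0]
  ],
  "angular": [
    [0, 0, 0],
    [0, 0, 0],
    [0, 0, 0],
    [0, 0, 0],
    [0, 0, 0],
    [0, 0, 0],
    [0, 0, 0]
  ],
  "jaw": [50, 50, 50, 50, 50, 50, 50]
}}

```text
clock: 5.72
eef_pos: [535.5, 223.2, 41.2]
orientation: [[-1.0, 0.012, -0.0], [0.012, 1.0, -0.0], [0.0, -0.0, -1.0]]
wrist_force: [0.3, 0.1, 0.7]
gripper_width: 49.8
```

There's no contact at 223, so the tips are above the ledge and vision is right. Now I'll push along the ledge.

Call:
{"fn": "jog_arm", "kwargs": {
  "translation": [
    [0, -3, 0],
    [0, -4, 0],
    [0, -4, 0],
    [0, -4, 0],
    [0, -4, 0],
    [0, -4, 0],
    [0, -4, 0],
    [0, -4, 0],
    [0, -4, 0],
    [0, -4, 0]
  ],
  "angular": [
    [0, 0, 0],
    [0, 0, 0],
    [0, 0, 0],
    [0, 0, 0],
    [0, 0, 0],
    [0, 0, 0],
    [0, 0, 0],
    [0, 0, 0],
    [0, 0, 0],
    [0, 0, 0]
  ],
  "jaw": [50, 50, 50, 50, 50, 50, 50, 50, 50, 50]
}}

```text
clock: 6.55
eef_pos: [535.2, 184.3, 41.1]
orientation: [[-1.0, 0.011, 0.0], [0.011, 1.0, 0.0], [-0.0, 0.0, -1.0]]
wrist_force: [0.1, 2.0, -0.8]
gripper_width: 50.1
```

```bash
cat > look.py <<'E'
from plant import get_state, imaging
from h import *
import sys
n=sys.argv[1]
s=get_state();print(s['clock'],s['eef_pos'].round(1),s['wrist_force'].round(1))
T=imaging.grab_frame('top');S=imaging.grab_frame('side')
pickle.dump((T,S),open(f'f{n}.pkl','wb'))
a=cv2.resize(T['pixels'][90:230,220:400,::-1],None,fx=2.2,fy=2.2);b=cv2.resize(S['pixels'][120:290,190:370,::-1],None,fx=2.2,fy=2.2)
h=max(a.shape[0],b.shape[0]);c=np.zeros((h,a.shape[1]+b.shape[1],3),np.uint8);c[:a.shape[0],:a.shape[1]]=a;c[:b.shape[0],a.shape[1]:]=b
cv2.imwrite(f'pics/l{n}.png',c)
E
python3 look.py 4
```

```text
6.55 [535.2 184.3  41.1] [ 0.1  2.  -0.8]
```

View pics/l4.png

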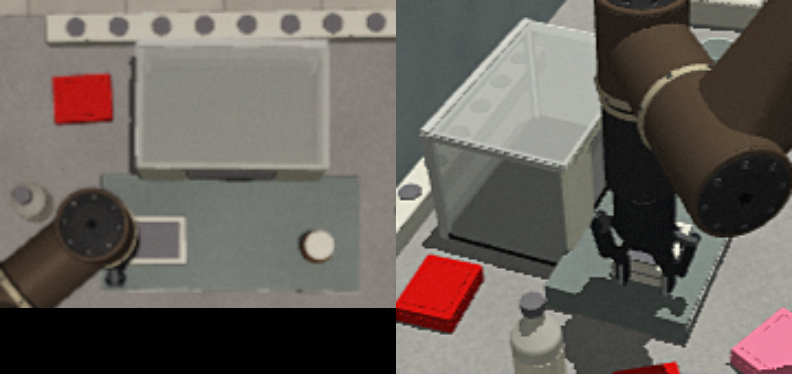

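The box is now square to the ledge and sliding ahead of the fingers (crop (160,240)), with about 2 N of force. I'll continue about 125 mm.

Call:
{"fn": "jog_arm", "kwargs": {
  "translation": [
    [0, -5, 0],
    [0, -6, 0],
    [0, -6, 0],
    [0, -6, 0],
    [0, -6, 0],
    [0, -6, 0],
    [0, -6, 0],
    [0, -6, 0],
    [0, -6, 0],
    [0, -6, 0]
  ],
  "angular": [
    [0, 0, 0],
    [0, 0, 0],
    [0, 0, 0],
    [0, 0, 0],
    [0, 0, 0],
    [0, 0, 0],
    [0, 0, 0],
    [0, 0, 0],
    [0, 0, 0],
    [0, 0, 0]
  ],
  "jaw": [50, 50, 50, 50, 50, 50, 50, 50, 50, 50]
}}

```text
clock: 7.48
eef_pos: [534.6, 125.1, 41.2]
orientation: [[-1.0, 0.011, 0.0], [0.011, 1.0, 0.0], [-0.0, 0.0, -1.0]]
wrist_force: [0.1, 1.8, 1.9]
gripper_width: 49.8
```

Call:
{"fn": "jog_arm", "kwargs": {
  "translation": [
    [0, -6, 0],
    [0, -6, 0],
    [0, -6, 0],
    [0, -6, 0],
    [0, -6, 0],
    [0, -6, 0],
    [0, -6, 0],
    [0, -5, 0],
    [0, -4, 0],
    [0, 0, 0]
  ],
  "angular": [
    [0, 0, 0],
    [0, 0, 0],
    [0, 0, 0],
    [0, 0, 0],
    [0, 0, 0],
    [0, 0, 0],
    [0, 0, 0],
    [0, 0, 0],
    [0, 0, 0],
    [0, 0, 0]
  ],
  "jaw": [50, 50, 50, 50, 50, 50, 50, 50, 50, 50]
}}

```text
clock: 8.32
eef_pos: [533.4, 73.6, 40.9]
orientation: [[-1.0, 0.012, -0.001], [0.012, 1.0, -0.001], [0.001, -0.001, -1.0]]
wrist_force: [0.5, -0.2, -0.3]
gripper_width: 50.1
```

```bash
python3 look.py 5; python3 - <<'E'
from h import *
T,S=pickle.load(open('f5.pkl','rb'))
for n,f in(('top',T),('side',S)):
    W=cloud(f);m=(W[...,2]>62)&(W[...,2]<74)&(abs(W[...,0]-540)<70)&(W[...,1]<60)&(W[...,1]>-90)
    p=W[m][:,:2].astype(np.float32);print(n,m.sum(),cv2.minAreaRect(p))
E
```

```text
8.3167 [533.4  73.6  40.9] [ 0.5 -0.2 -0.3]
top 313 ((541.542724609375, 4.675407409667969), (84.83413696289062, 78.24894714355469), 88.82782745361328)
side 115 ((545.1038818359375, 11.23541259765625), (80.2204818725586, 97.63156127929688), 0.2800855040550232)
```

View pics/l5.png

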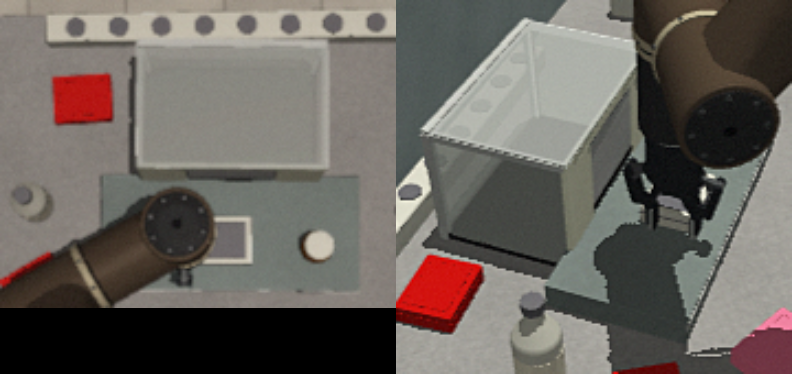

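The box's -y edge is at y≈-38, so its centre is at y≈12 and it needs about 15 mm more. Then I'll back off and rise.

Call:
{"fn": "jog_arm", "kwargs": {
  "translation": [
    [0, -4, 0],
    [0, -5, 0],
    [0, -4, 0],
    [0, -2, 0],
    [0, 0, 0],
    [0, 10, 0],
    [0, 10, 0],
    [0, 0, -20],
    [0, 0, -30],
    [0, 0, -30]
  ],
  "angular": [
    [0, 0, 0],
    [0, 0, 0],
    [0, 0, 0],
    [0, 0, 0],
    [0, 0, 0],
    [0, 0, 0],
    [0, 0, 0],
    [0, 0, 0],
    [0, 0, 0],
    [0, 0, 0]
  ],
  "jaw": [50, 50, 50, 50, 50, 50, 50, 50, 50, 50]
}}

```text
clock: 9.25
eef_pos: [533.3, 80.4, 121.4]
orientation: [[-1.0, 0.011, -0.002], [0.011, 1.0, -0.001], [0.002, -0.001, -1.0]]
wrist_force: [0.9, 0.0, -0.4]
gripper_width: 50.1
```

Call:
{"fn": "jog_arm", "kwargs": {
  "translation": [
    [15, 0, -30],
    [25, 0, -30],
    [25, 0, -20],
    [30, 0, 0],
    [30, 0, 0],
    [15, 0, 0]
  ],
  "angular": [
    [0, 0, 0],
    [0, 0, 0],
    [0, 0, 0],
    [0, 0, 0],
    [0, 0, 0],
    [0, 0, 0]
  ],
  "jaw": [50, 50, 50, 50, 50, 50]
}}

```text
clock: 9.75
eef_pos: [391.4, 81.4, 201.5]
orientation: [[-1.0, 0.011, 0.001], [0.011, 1.0, 0.001], [-0.001, 0.001, -1.0]]
wrist_force: [0.6, 0.4, -0.3]
gripper_width: 49.9
```

```bash
python3 look.py 6; python3 - <<'E'
from h import *
T,S=pickle.load(open('f6.pkl','rb'))
for n,f in(('top',T),('side',S)):
    W=cloud(f);m=(W[...,2]>60)&(W[...,2]<74)&(abs(W[...,0]-540)<70)&(W[...,1]<70)&(W[...,1]>-70)
    p=W[m][:,:2].astype(np.float32);print(n,m.sum(),cv2.minAreaRect(p))
    m=(W[...,2]>175)&(W[...,2]<195)&(W[...,0]<900)&(W[...,0]>630)&(abs(W[...,1])<200)
    p=W[m][:,:2].astype(np.float32);print(n,m.sum(),cv2.minAreaRect(p),cv2.boxPoints(cv2.minAreaRect(p)))
    for lo,hi in((36,44),):
        m=(W[...,2]>lo)&(W[...,2]<hi)&(W[...,0]<670)&(W[...,0]>440)&(abs(W[...,1])<260)
        p=W[m][:,:2].astype(np.float32);print('ledge',n,m.sum(),cv2.minAreaRect(p),cv2.boxPoints(cv2.minAreaRect(p)))
E
```

```text
9.75 [391.4  81.4 201.5] [ 0.6  0.4 -0.3]
top 511 ((541.56982421875, -4.417823791503906), (96.00546264648438, 78.08831024169922), 89.06437683105469)
top 4940 ((749.3910522460938, -7.1641387939453125), (304.25262451171875, 208.72293090820312), 88.62408447265625) [[ 641.40686 -156.74068]
 [ 850.0696  -161.75252]
 [ 857.37524  142.4124 ]
 [ 648.7125   147.42424]]
ledge top 3224 ((557.0799560546875, -3.42608642578125), (439.7124328613281, 195.96270751953125), 89.05823516845703) [[ 455.49826 -221.64217]
 [ 651.4345  -224.86305]
 [ 658.6616   214.79   ]
 [ 462.7254   218.01088]]
side 585 ((545.5581665039062, -0.7658653259277344), (106.6259536743164, 80.88749694824219), 89.42948913574219)
side 4291 ((752.3162231445312, -3.126495361328125), (312.35748291015625, 210.63092041015625), 88.31390380859375) [[ 642.45105 -156.13884]
 [ 852.9907  -162.33638]
 [ 862.1814   149.88585]
 [ 651.6417   156.08339]]
ledge side 4544 ((561.9076538085938, 1.28436279296875), (446.2010498046875, 204.86160278320312), 88.11376953125) [[ 452.189   -218.32376]
 [ 656.93964 -225.06677]
 [ 671.62634  220.89249]
 [ 466.87567  227.6355 ]]
```

View pics/l6.png

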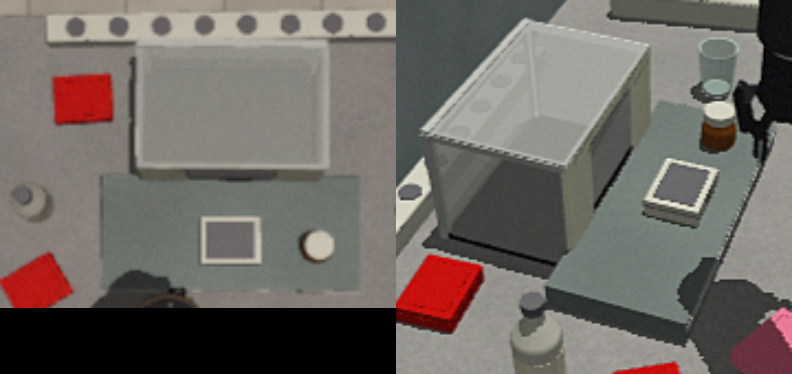

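The box is square and centred, with its middle at about (542,-4), or cabinet (-107,0), and the jar untouched. Now I'll turn the tool 90° and lean it forward.

Call:
{"fn": "jog_arm", "kwargs": {
  "translation": [
    [-5, 0, -5],
    [0, 0, -5],
    [0, 0, -5],
    [0, 0, -5],
    [0, 0, -5],
    [0, 0, -5],
    [0, 0, 0],
    [0, 0, 0],
    [0, 0, 0],
    [0, 0, 0]
  ],
  "angular": [
    [0, 0, 7],
    [0, 0, 7],
    [0, 0, 7],
    [0, 0, 7],
    [0, 0, 7],
    [0, 0, 7],
    [0, 0, 7],
    [0, 0, 7],
    [0, 0, 7],
    [0, 0, 7]
  ],
  "jaw": [50, 50, 50, 50, 50, 50, 50, 50, 50, 50]
}}

```text
clock: 10.68
eef_pos: [399.5, 81.9, 231.2]
orientation: [[-0.326, 0.945, 0.0], [0.945, 0.326, -0.0], [-0.0, 0.0, -1.0]]
wrist_force: [0.2, -0.2, -0.6]
gripper_width: 50.1
```

Call:
{"fn": "jog_arm", "kwargs": {
  "translation": [
    [0, 0, 0],
    [0, 0, 0],
    [0, 0, 0],
    [-30, 0, 0],
    [-30, 0, 0],
    [-25, 0, 0],
    [0, 0, 0]
  ],
  "angular": [
    [0, 0, 7],
    [0, 0, 7],
    [0, 0, 6.5],
    [0, 0, 0],
    [0, 0, 0],
    [0, 0, 0],
    [0, 0, 0]
  ],
  "jaw": [50, 50, 50, 50, 50, 50, 50]
}}

```text
clock: 11.27
eef_pos: [397.2, -5.9, 231.1]
orientation: [[0.022, 1.0, -0.0], [1.0, -0.022, -0.001], [-0.001, -0.0, -1.0]]
wrist_force: [-0.3, 0.1, -0.0]
gripper_width: 49.8
```

Call:
{"fn": "jog_arm", "kwargs": {
  "translation": [
    [0, 0, 0],
    [0, 0, 0],
    [0, 0, 0],
    [0, 0, 0],
    [0, 0, 0],
    [0, 0, 0],
    [0, 0, 0]
  ],
  "angular": [
    [-6, 0, 0],
    [-6.5, 0, 0],
    [-6.5, 0, 0],
    [-6.5, 0, 0],
    [-6.5, 0, 0],
    [-6.5, 0, 0],
    [-6.5, 0, 0]
  ],
  "jaw": [50, 50, 50, 50, 50, 50, 50]
}}

```text
clock: 11.85
eef_pos: [436.1, -19.9, 315.8]
orientation: [[-0.002, 0.785, 0.619], [1.0, -0.015, 0.021], [0.026, 0.619, -0.785]]
wrist_force: [1.1, -0.7, -0.1]
gripper_width: 50.0
```

```bash
python3 - <<'E'
from plant import get_state
s=get_state();print(s)
E
```

```text
{'clock': 11.85, 'joint_pos': array([ 0.71431827, -0.59260843, -1.01500546,  0.64429033, -0.70539972,
       -2.69760452]), 'qd': array([-0.67943093, -0.30233317, -0.00069658,  0.64867398,  0.6044531 ,
        0.1823857 ]), 'joint_efforts': array([ 5.1191926 , 15.44274151, 31.75796986,  5.50583839, -0.31215903,
       -0.67017987]), 'eef_pos': array([436.13192637, -19.89373827, 315.75143272]), 'orientation': array([[-0.00168688,  0.78521136,  0.61922555],
       [ 0.99965919, -0.01480748,  0.02149992],
       [ 0.02605115,  0.61905078, -0.78491877]]), 'wrist_force': array([ 1.13239875, -0.70310214, -0.07923726]), 'wrist_torque': array([-0.04036805,  1.95497654, -0.02910421]), 'gripper_width': 49.97407865902687}
```

The lean pulled the wrist in to joint 3's fold limit, so I'll move forward and read the joints.

Call:
{"fn": "jog_arm", "kwargs": {
  "translation": [
    [0, 20, 15],
    [0, 20, 15],
    [0, 20, 15],
    [0, 20, 15],
    [0, 20, 15],
    [0, 0, 0],
    [0, 0, 0]
  ],
  "angular": [
    [0, 0, 0],
    [0, 0, 0],
    [0, 0, 0],
    [0, 0, 0],
    [0, 0, 0],
    [0, 0, 0],
    [0, 0, 0]
  ],
  "jaw": [50, 50, 50, 50, 50, 50, 50]
}}

```text
clock: 12.43
eef_pos: [561.6, -22.2, 314.2]
orientation: [[0.004, 0.79, 0.613], [1.0, -0.018, 0.016], [0.023, 0.612, -0.79]]
wrist_force: [-0.3, -0.4, -0.9]
gripper_width: 50.2
```

```bash
python3 - <<'E'
from plant import get_state
s=get_state();print(s['joint_pos'],s['qd'],s['eef_pos'],s['orientation'])
E
```

```text
[ 0.41600752 -0.26146209 -0.84696609  0.59401874 -0.42982282 -2.47369986] [ 0.01724853 -0.04755796 -0.03678953 -0.00366397 -0.01489644 -0.00371479] [561.58113688 -22.17163012 314.15239638] [[ 0.00433522  0.79030404  0.61269954]
 [ 0.99972062 -0.017662    0.0157081 ]
 [ 0.02323568  0.61246027 -0.79015981]]
```

```bash
cat > kin.py <<'E'
import numpy as np
from scipy.spatial.transform import Rotation as Ro
from scipy.optimize import least_squares
D=[([-1.015,.359,.012,0,-1.224,-.288],[178.586,-650.924,226.102],[[-.2645,.9644,0],[.9644,.2645,0],[0,0,-1]]),
([0.71431827,-0.59260843,-1.01500546,0.64429033,-0.70539972,-2.69760452],[436.13,-19.89,315.75],[[-0.00168688,0.78521136,0.61922555],[0.99965919,-0.01480748,0.02149992],[0.02605115,0.61905078,-0.78491877]]),
([0.41600752,-0.26146209,-0.84696609,0.59401874,-0.42982282,-2.47369986],[561.58,-22.17,314.15],[[0.00433522,0.79030404,0.61269954],[0.99972062,-0.017662,0.0157081],[0.02323568,0.61246027,-0.79015981]])]
def rots(q,s4,s6):
    E=lambda a,t:Ro.from_euler(a,t).as_matrix()
    A=[E('z',q[0])]
    for a,t in(('y',q[1]),('y',-q[2]),('x',s4*q[3]),('y',-q[4]),('x',s6*q[5])): A.append(A[-1]@E(a,t))
    return A
if __name__=='__main__':
  for s4 in(1,-1):
    for s6 in(1,-1):
      # tool orientation: R = A6 @ C constant
      C=[rots(q,s4,s6)[-1].T@np.array(R) for q,_,R in D]
      print(s4,s6,abs(C[1]-C[0]).max(),abs(C[2]-C[0]).max());
      if abs(C[2]-C[0]).max()<.1: print(C[0].round(2))
E
python3 kin.py
```

```text
1 1 1.3398641629564874 1.6134407754542144
1 -1 0.8489918113066147 0.8962754830433574
-1 1 1.3205738093306154 1.5172892544707124
-1 -1 0.00019528716679906056 0.00019528201365790672
[[ 0. -0.  1.]
 [ 0.  1.  0.]
 [-1.  0.  0.]]
```

```bash
cat >> kin.py <<'E'
def rows(q):
    A=rots(q,-1,-1)
    x,y,z=np.eye(3)
    # a,h,d,L1,o3x,o3z,d4y,Lt
    return np.column_stack([A[0]@x,A[0]@z,A[0]@y,A[1]@z,A[2]@x,A[2]@z,A[4]@y,A[4]@x])
M=np.vstack([rows(q) for q,_,_ in D]);b=np.concatenate([p for _,p,_ in D])
c,res,rk,sv=np.linalg.lstsq(M,b,rcond=None)
if __name__=='__main__':
    np.set_printoptions(precision=2,suppress=True);print(c,rk,sv,M@c-b)
E
python3 kin.py
```

```text
1 1 1.3398641629564874 1.6134407754542144
1 -1 0.8489918113066147 0.8962754830433574
-1 1 1.3205738093306154 1.5172892544707124
-1 -1 0.00019528716679906056 0.00019528201365790672
[[ 0. -0.  1.]
 [ 0.  1.  0.]
 [-1.  0.  0.]]
[   0.01  198.61   -0.35  601.41  463.39    0.49 -191.39  378.45] 8 [3.39 2.6  2.25 0.68 0.33 0.3  0.1  0.06] [-0. -0.  0.  0. -0. -0. -0.  0.  0.]
```

The kinematic model fits cleanly. Next I'll check which lean angles are reachable for the push.

```bash
cat > ik.py <<'E'
from kin import *
lo=np.array([-3.07,-1.43,-1.02,-3.03,-3.05,-3.03]);hi=np.array([3.07,2.12,1.25,1.67,0,3.03])
C=np.array([[0,0,1],[0,1,0],[-1,0,0.]])
cc=np.array([0,199,0,601,463.4,0,-191.4,378.4])
def fk(q): return rows(q)@cc, rots(q,-1,-1)[-1]@C
def tgt(lean,yaw=-1.0):
    l=np.radians(lean);z=np.array([np.sin(l),0,-np.cos(l)]);x=np.array([0,1,0.]);y=np.cross(z,x)
    return Ro.from_euler('z',yaw,degrees=True).as_matrix()@np.column_stack([x,y,z])
def ik(p,R,seeds):
    best=None
    for q0 in seeds:
        f=lambda q:(lambda P,Q:np.r_[(P-p)/100,(Ro.from_matrix(Q.T@R)).as_rotvec()*3])(*fk(q))
        r=least_squares(f,np.clip(q0,lo+.01,hi-.01),bounds=(lo,hi))
        if best is None or r.cost<best.cost: best=r
    return best.x,best.cost
if __name__=='__main__':
    np.set_printoptions(precision=2,suppress=True)
    rng=np.random.default_rng(0)
    cur=np.array(D[2][0])
    S=[cur]+[rng.uniform(lo,hi) for _ in range(12)]
    for lean in(35,40,45,50,55):
        for x,z in((430,200),(450,100),(480,60),(490,50),(550,45),(600,45),(650,45),(700,45)):
            q,c=ik(np.array([x,-4,z]),tgt(lean),S);q1,c1=ik(np.array([x,-4,z]),tgt(lean),[cur]);print(lean,x,z,'%.1e %.1e'%(c,c1),q1)
E
python3 ik.py
```

```text
35 430 200 9.7e-02 9.7e-02 [ 0.61 -0.38 -1.02  0.48 -0.55 -2.55]
35 450 100 1.8e-01 1.8e-01 [-0.05 -0.01 -0.8  -1.67 -0.    0.12]
35 480 60 7.9e-02 7.9e-02 [-0.05  0.11 -0.74 -1.66 -0.01  0.12]
35 490 50 6.2e-02 6.2e-02 [-0.06  0.14 -0.72 -1.67 -0.01  0.13]
35 550 45 7.0e-02 7.0e-02 [-0.21  0.23 -0.67 -2.05 -0.08  0.62]
35 600 45 8.2e-02 8.2e-02 [-0.28  0.29 -0.67 -2.4  -0.1   1.04]
35 650 45 8.9e-02 1.1e-01 [ 0.22  0.34 -0.57 -0.61 -0.   -1.15]
35 700 45 9.0e-02 1.1e-01 [ 0.24  0.39 -0.56 -0.27 -0.   -1.51]
40 430 200 7.4e-02 2.1e-01 [ 0.56 -0.4  -1.02  0.45 -0.49 -2.47]
40 450 100 7.5e-02 7.5e-02 [-0.02 -0.04 -0.8  -1.61 -0.    0.04]
40 480 60 1.5e-02 1.5e-02 [-0.02  0.08 -0.74 -1.61 -0.    0.04]
40 490 50 8.2e-03 8.2e-03 [-0.03  0.11 -0.72 -1.61 -0.    0.04]
40 550 45 1.1e-02 1.1e-02 [-0.04  0.2  -0.63 -1.64 -0.01  0.09]
40 600 45 2.0e-02 2.0e-02 [-0.07  0.27 -0.55 -1.72 -0.03  0.19]
40 650 45 3.3e-02 3.3e-02 [-0.16  0.33 -0.5  -1.99 -0.07  0.52]
40 700 45 4.8e-02 4.8e-02 [-0.22  0.39 -0.48 -2.29 -0.11  0.87]
45 430 200 3.4e-02 3.5e-01 [ 0.47 -0.41 -1.02  0.33 -0.38 -2.27]
45 450 
[... 769 characters left out ...]
0 45 8.3e-29 3.6e-02 [-0.01  0.23 -0.55 -1.59 -0.    0.02]
50 650 45 1.3e-30 2.3e-02 [-0.01  0.3  -0.47 -1.6  -0.    0.02]
50 700 45 5.2e-31 1.1e-02 [-0.01  0.36 -0.38 -1.6  -0.    0.03]
55 430 200 5.7e-04 5.6e-02 [-0.02 -0.34 -0.86 -1.59 -0.    0.02]
55 450 100 1.2e-29 6.8e-28 [-0.66  0.01 -1.   -2.04 -0.58  0.95]
55 480 60 8.0e-03 8.0e-03 [-0.74  0.26 -1.02 -2.2  -0.74  1.26]
55 490 50 1.1e-02 1.1e-02 [-0.74  0.33 -1.02 -2.24 -0.77  1.33]
55 550 45 2.7e-05 2.7e-05 [-0.66  0.47 -1.02 -2.46 -0.9   1.51]
55 600 45 3.8e-30 4.1e-30 [-0.56  0.46 -0.92 -2.51 -0.79  1.43]
55 650 45 1.5e-30 5.9e-30 [-0.48  0.46 -0.81 -2.54 -0.7   1.37]
55 700 45 1.6e-30 7.6e-02 [-0.01  0.35 -0.38 -1.59 -0.    0.02]
```

```bash
cat > sols.py <<'E'
from ik import *
np.set_printoptions(precision=2,suppress=True)
rng=np.random.default_rng(1)
S=[rng.uniform(lo,hi) for _ in range(60)]
for lean in(45,50):
  for sg in(1,-1):
    for x,z in((560,314),(460,120),(490,45),(590,45),(690,45)):
      R=tgt(lean)@np.diag([sg,sg,1]);out=[]
      for s in S:
        q,c=ik(np.array([x,-4,z]),R,[s])
        if c<1e-8 and not any(abs(q-o).max()<.02 for o in out): out.append(q)
      print(lean,sg,x,z);[print('   ',o) for o in out]
E
python3 sols.py
```

```text
45 1 560 314
45 1 460 120
45 1 490 45
    [-0.44  0.16 -0.85 -2.09 -0.34  0.85]
45 1 590 45
    [-0.27  0.26 -0.63 -2.04 -0.2   0.65]
45 1 690 45
45 -1 560 314
45 -1 460 120
45 -1 490 45
    [-0.44  0.16 -0.85 -2.09 -0.34 -2.29]
45 -1 590 45
    [-0.27  0.26 -0.63 -2.04 -0.2  -2.49]
45 -1 690 45
50 1 560 314
50 1 460 120
50 1 490 45
50 1 590 45
    [-0.48  0.34 -0.82 -2.4  -0.53  1.21]
50 1 690 45
    [-0.35  0.41 -0.6  -2.39 -0.38  1.08]
50 -1 560 314
50 -1 460 120
50 -1 490 45
50 -1 590 45
    [-0.48  0.34 -0.82 -2.4  -0.53 -1.93]
50 -1 690 45
    [-0.35  0.41 -0.6  -2.39 -0.38 -2.06]
```

```bash
cat > path.py <<'E'
from ik import *
np.set_printoptions(precision=1,suppress=True,linewidth=160)
def pts(q):
    A=rots(q,-1,-1);e=np.array([0,0,199.])+A[1]@[0,0,601];w=e+A[2]@[463.4,0,0];w2=w+A[4]@[0,-191.4,0];return e,w,w2
def cond(q):
    J=np.zeros((6,6));p0,R0=fk(q)
    for i in range(6):
        d=np.array(q,float);d[i]+=1e-5;p,R=fk(d);J[:3,i]=(p-p0)/1e-5/300;J[3:,i]=Ro.from_matrix(R@R0.T).as_rotvec()/1e-5
    return np.linalg.svd(J)[1][-1]
if __name__=='__main__':
  cur=np.array(D[2][0])
  for lean,x,y,z in((50,450,-4,100),(55,450,-4,130),(60,450,-4,160),(60,450,-100,200),(60,500,-4,200)):
    q,c=ik(np.array([x,y,z]),tgt(lean),[np.array([-.6,0,-.95,-2,-.6,1.0])]);print('goal',lean,x,y,z,'%.0e'%c,q.round(2))
    if c>1e-6: continue
    for t in np.linspace(0,1,9):
        k=cur+(q-cur)*t;p,R=fk(k);e,w,w2=pts(k);print(p,'zaxis',R[:,2].round(2),'x',R[:,0].round(2),'sv%.3f'%cond(k),w,w2,k.round(2)[4])
E
python3 path.py
```

```text
goal 50 450 -4 100 2e-30 [-0.3 -0.1 -0.8 -1.8 -0.2  0.4]
[561.3 -21.9 313.8] zaxis [ 0.6  0.  -0.8] x [0. 1. 0.] sv0.163 [211.2  93.3 523.5] [329.4 -27.9 612.8] -0.43
[522.4 -59.9 249. ] zaxis [ 0.6  0.1 -0.8] x [-0.   1.   0.1] sv0.137 [224.9  77.  518.3] [314.2 -86.  563.9] -0.4
[480.7 -76.8 193.5] zaxis [ 0.5  0.1 -0.8] x [-0.1  1.   0.1] sv0.106 [237.2  59.1 513. ] [ 282.9 -126.8  512.2] -0.37
[443.4 -75.5 149.2] zaxis [ 0.5  0.2 -0.8] x [-0.1  1.   0.1] sv0.076 [248.   39.5 507.5] [ 242.4 -146.2  461.8] -0.34
[416.6 -61.1 117.2] zaxis [ 0.6  0.2 -0.8] x [-0.1  1.   0.2] sv0.054 [257.   18.6 501.9] [ 200.7 -143.4  416.9] -0.31
[403.8 -40.1  97.5] zaxis [ 0.6  0.2 -0.8] x [-0.1  1.   0.2] sv0.043 [264.   -3.7 496.2] [ 166.1 -120.7  380.7] -0.29
[406.2 -19.5  89.1] zaxis [ 0.7  0.2 -0.7] x [-0.1  1.   0.1] sv0.042 [269.  -26.9 490.3] [145.3 -83.6 355.6] -0.26
[422.7  -5.7  90.6] zaxis [ 0.7  0.1 -0.7] x [-0.1  1.   0.1] sv0.048 [271.7 -51.1 484.3] [142.9 -40.  343.1] -0.23
[450.  -4. 100.] zaxis [ 0.8 -0.  -0.6] x [0. 1. 0.] sv0.052 [272.1 -75.8 478.2] [160.2   1.1 343.2] -0.2
goal
[... 2676 characters left out ...]
2  21.8 535. ] [ 236.3 -168.   510. ] -0.41
[ 423.8 -124.3  178.2] zaxis [ 0.6  0.1 -0.8] x [-0.1  1.   0.1] sv0.069 [236.5  -3.6 538.9] [ 195.  -179.   474.5] -0.4
[ 410.3 -114.7  165.9] zaxis [ 0.7  0.1 -0.7] x [-0.1  1.   0.1] sv0.050 [236.  -29.2 542.9] [ 158.8 -172.8  442.6] -0.39
[ 411.3 -103.   165.2] zaxis [ 0.7  0.1 -0.7] x [-0.1  1.   0.1] sv0.042 [232.7 -54.7 546.8] [ 132.8 -153.   416.5] -0.39
[425.7 -96.1 176.7] zaxis [ 0.8  0.1 -0.6] x [-0.   1.   0.1] sv0.047 [226.6 -79.8 550.8] [ 120.2 -124.8  398.2] -0.38
[ 450. -100.  200.] zaxis [ 0.9 -0.  -0.5] x [ 0.  1. -0.] sv0.064 [ 217.8 -104.2  554.8] [122.3 -94.3 389.2] -0.37
goal 60 500 -4 200 3e-05 [-0.  -0.2 -0.8 -1.6 -0.   0. ]
```

```bash
cat > path2.py <<'E'
from path import *
cur=np.array(D[2][0])
for lean,x,y,z in((47,470,-4,80),(50,455,-4,95)):
  q,c=ik(np.array([x,y,z]),tgt(lean),[np.array([-.6,0,-.95,-2,-.6,1.0])]);print('goal',lean,x,y,z,'%.0e'%c,q.round(3))
  for b2,b3 in((0,0),(0.0,.1),(.1,.1),(.1,.2),(.0,.2)):
    print('bump',b2,b3)
    for t in np.linspace(0,1,9):
        k=cur+(q-cur)*t+np.sin(np.pi*t)*np.array([0,b2,b3,0,0,0]);p,R=fk(k);e,w,w2=pts(k);print(p,'zaxis',R[:,2].round(2),'sv%.3f'%cond(k),e,w2,k[2:5].round(2))
E
python3 path2.py
```

```text
goal 47 470 -4 80 7e-30 [-0.2 -0.  -0.8 -1.8 -0.2  0.4]
bump 0 0
[561.3 -21.9 313.8] zaxis [ 0.6  0.  -0.8] sv0.163 [-142.1  -62.8  779.6] [329.4 -27.9 612.8] [-0.8  0.6 -0.4]
[527.5 -54.9 248.4] zaxis [ 0.6  0.1 -0.8] sv0.136 [-128.9  -44.9  784.3] [319.6 -82.6 563.4] [-0.8  0.3 -0.4]
[491.1 -69.1 192.5] zaxis [ 0.5  0.1 -0.8] sv0.106 [-113.7  -29.6  788.4] [ 293.8 -121.3  511.1] [-0.8 -0.  -0.4]
[458.9 -67.3 147.6] zaxis [ 0.5  0.2 -0.8] sv0.079 [-96.9 -17.  791.9] [ 258.6 -139.8  460.3] [-0.8 -0.3 -0.3]
[436.  -54.3 114.4] zaxis [ 0.6  0.2 -0.8] sv0.061 [-78.8  -7.4 794.8] [ 221.6 -137.2  415. ] [-0.8 -0.6 -0.3]
[425.6 -35.9  92.3] zaxis [ 0.6  0.2 -0.8] sv0.052 [-59.9  -0.8 797. ] [ 191.  -115.6  378.4] [-0.8 -0.9 -0.3]
[428.6 -17.9  80.4] zaxis [ 0.7  0.2 -0.7] sv0.049 [-40.4   2.8 798.6] [173.5 -80.2 352.8] [-0.8 -1.2 -0.2]
[444.2  -5.8  76.9] zaxis [ 0.7  0.1 -0.7] sv0.046 [-20.9   3.1 799.6] [173.7 -38.4 339.4] [-0.8 -1.5 -0.2]
[470.  -4.  80.] zaxis [ 0.7 -0.  -0.7] sv0.040 [ -1.6   0.4 800. ] [193.3   0.8 338.1] [-0.8 -1.8 -0.2]
bump 0.0 0.1
[561.3 -21.9 313.8] zaxis [ 0.6 
[... 8330 characters left out ...]
.8] [ 314.9 -124.2  561. ] [-0.7 -0.  -0.4]
[537.2 -67.8 241.3] zaxis [ 0.7  0.2 -0.7] sv0.090 [-109.5  -14.3  789.8] [ 292.1 -144.4  519.2] [-0.7 -0.3 -0.4]
[524.4 -58.8 211.5] zaxis [ 0.7  0.2 -0.7] sv0.077 [-95.2  -3.3 792.4] [ 263.1 -144.6  471.4] [-0.7 -0.6 -0.3]
[507.9 -44.2 179.1] zaxis [ 0.7  0.2 -0.7] sv0.072 [-79.9   4.9 794.6] [ 230.7 -125.9  423.5] [-0.7 -0.9 -0.3]
[488.6 -27.5 146.7] zaxis [ 0.8  0.2 -0.6] sv0.071 [-64.   10.1 796.5] [199.2 -91.2 382. ] [-0.7 -1.3 -0.3]
[469.6 -12.4 117.7] zaxis [ 0.8  0.1 -0.6] sv0.069 [-47.9  12.3 798. ] [174.9 -46.  352.6] [-0.8 -1.6 -0.3]
[455.  -4.  95.] zaxis [ 0.8 -0.  -0.6] sv0.065 [-32.1  11.6 799. ] [165.2   1.1 338.2] [-0.9 -1.9 -0.3]
```

The push needs a wrist branch with j4≈-2. I'll follow a joint-interpolated path to it, keeping clear of the box and the base, in three calls with a check after each.

```bash
cat > plan.py <<'E'
from path import *
import sys
from plant import get_state
np.set_printoptions(precision=2,suppress=True,linewidth=160)
cur=np.array(D[2][0])
goal,_=ik(np.array([468,-4,85]),tgt(48),[np.array([-.6,0,-.95,-2,-.6,1.0])])
def Q(t): return cur+(goal-cur)*t+np.sin(np.pi*t)*np.array([0,0.03,.1,0,0,0])
t0,t1,n=float(sys.argv[1]),float(sys.argv[2]),int(sys.argv[3])
s=get_state();print('now',s['joint_pos'],'planned',Q(t0),s['eef_pos'])
P,R=s['eef_pos'],s['orientation'];tr=[];an=[]
for t in np.linspace(t0,t1,n+1)[1:]:
    p,r=fk(Q(t));d=(R.T@(p-P)).round(1);a=np.degrees(Ro.from_matrix(R.T@r).as_rotvec()).round(1)
    tr.append(d.tolist());an.append(a.tolist());P=P+R@d;R=R@Ro.from_rotvec(np.radians(a)).as_matrix()
print(tr);print(an);print('end',P,R[:,2],Q(t1))
E
python3 plan.py 0 .35 10
```

```text
now [ 0.42 -0.26 -0.85  0.59 -0.43 -2.47] planned [ 0.42 -0.26 -0.85  0.59 -0.43 -2.47] [561.58 -22.17 314.15]
[[-10.7, -12.6, 8.6], [-9.4, -12.2, 8.1], [-7.9, -12.2, 7.7], [-6.5, -12.1, 7.4], [-5.3, -12.0, 7.0], [-3.9, -11.8, 6.9], [-2.9, -11.5, 6.5], [-1.7, -11.3, 6.4], [-0.7, -11.0, 6.0], [0.1, -10.6, 5.9]]
[[1.2, 0.8, -0.3], [0.9, 1.0, -0.3], [0.8, 1.0, -0.3], [0.5, 1.1, -0.2], [0.4, 1.1, -0.2], [0.1, 1.1, -0.2], [-0.0, 1.0, -0.2], [-0.3, 1.0, -0.2], [-0.4, 1.0, -0.1], [-0.6, 0.8, -0.2]]
end [507.38 -65.17 186.98] [ 0.57  0.19 -0.8 ] [ 0.17 -0.15 -0.75 -0.26 -0.35 -1.45]
```

Call:
{"fn": "jog_arm", "kwargs": {
  "translation": [
    [-10.7, -12.6, 8.6],
    [-9.4, -12.2, 8.1],
    [-7.9, -12.2, 7.7],
    [-6.5, -12.1, 7.4],
    [-5.3, -12.0, 7.0],
    [-3.9, -11.8, 6.9],
    [-2.9, -11.5, 6.5],
    [-1.7, -11.3, 6.4],
    [-0.7, -11.0, 6.0],
    [0.1, -10.6, 5.9]
  ],
  "angular": [
    [1.2, 0.8, -0.3],
    [0.9, 1.0, -0.3],
    [0.8, 1.0, -0.3],
    [0.5, 1.1, -0.2],
    [0.4, 1.1, -0.2],
    [0.1, 1.1, -0.2],
    [0, 1.0, -0.2],
    [-0.3, 1.0, -0.2],
    [-0.4, 1.0, -0.1],
    [-0.6, 0.8, -0.2]
  ],
  "jaw": [50, 50, 50, 50, 50, 50, 50, 50, 50, 50]
}}

```text
clock: 13.27
eef_pos: [505.9, -64.6, 187.6]
orientation: [[-0.128, 0.813, 0.567], [0.981, 0.021, 0.191], [0.143, 0.581, -0.801]]
wrist_force: [0.4, -0.4, -0.2]
gripper_width: 50.0
```

```bash
python3 plan.py .35 .7 10
```

```text
now [ 0.17 -0.15 -0.75 -0.27 -0.35 -1.44] planned [ 0.17 -0.15 -0.75 -0.26 -0.35 -1.45] [505.95 -64.56 187.61]
[[0.1, -9.5, 6.7], [1.7, -9.9, 5.3], [2.3, -9.4, 5.1], [2.8, -8.9, 4.8], [3.3, -8.4, 4.5], [3.7, -7.9, 4.2], [3.9, -7.3, 3.9], [4.1, -6.7, 3.7], [4.2, -6.1, 3.3], [4.2, -5.4, 3.1]]
[[-0.5, 0.5, -0.0], [-0.8, 0.6, -0.1], [-0.9, 0.5, -0.1], [-0.9, 0.2, -0.1], [-1.0, 0.1, -0.1], [-1.0, -0.0, -0.1], [-1.1, -0.3, -0.0], [-1.0, -0.4, -0.1], [-1.0, -0.5, -0.0], [-0.9, -0.8, -0.1]]
end [466.76 -26.62 108.6 ] [ 0.69  0.19 -0.7 ] [-0.07 -0.06 -0.75 -1.11 -0.27 -0.42]
```

The arm is tracking the plan exactly.

Call:
{"fn": "jog_arm", "kwargs": {
  "translation": [
    [0.1, -9.5, 6.7],
    [1.7, -9.9, 5.3],
    [2.3, -9.4, 5.1],
    [2.8, -8.9, 4.8],
    [3.3, -8.4, 4.5],
    [3.7, -7.9, 4.2],
    [3.9, -7.3, 3.9],
    [4.1, -6.7, 3.7],
    [4.2, -6.1, 3.3],
    [4.2, -5.4, 3.1]
  ],
  "angular": [
    [-0.5, 0.5, 0],
    [-0.8, 0.6, -0.1],
    [-0.9, 0.5, -0.1],
    [-0.9, 0.2, -0.1],
    [-1.0, 0.1, -0.1],
    [-1.0, 0, -0.1],
    [-1.1, -0.3, 0],
    [-1.0, -0.4, -0.1],
    [-1.0, -0.5, 0],
    [-0.9, -0.8, -0.1]
  ],
  "jaw": [50, 50, 50, 50, 50, 50, 50, 50, 50, 50]
}}

```text
clock: 14.1
eef_pos: [466.9, -26.4, 108.8]
orientation: [[-0.133, 0.712, 0.69], [0.982, -0.001, 0.19], [0.136, 0.702, -0.699]]
wrist_force: [-0.6, 0.6, -0.5]
gripper_width: 50.0
```

```bash
python3 plan.py .7 1 10
```

```text
now [-0.06 -0.07 -0.75 -1.11 -0.26 -0.43] planned [-0.07 -0.06 -0.75 -1.11 -0.27 -0.42] [466.95 -26.43 108.83]
[[3.3, -4.4, 2.5], [3.3, -3.6, 2.2], [3.2, -3.1, 2.2], [2.8, -2.5, 2.0], [2.5, -1.9, 2.0], [2.1, -1.4, 1.8], [1.6, -0.8, 1.9], [1.1, -0.3, 1.9], [0.5, 0.3, 1.9], [-0.2, 0.9, 2.1]]
[[-0.7, -0.7, 0.1], [-0.7, -0.9, -0.1], [-0.6, -1.0, 0.0], [-0.5, -1.1, 0.0], [-0.4, -1.1, 0.1], [-0.3, -1.3, -0.0], [-0.2, -1.3, -0.0], [-0.1, -1.4, -0.0], [-0.1, -1.4, 0.0], [0.1, -1.5, 0.0]]
end [468.06  -4.04  85.  ] [ 0.74 -0.01 -0.67] [-0.28 -0.01 -0.82 -1.85 -0.2   0.46]
```

Call:
{"fn": "jog_arm", "kwargs": {
  "translation": [
    [3.3, -4.4, 2.5],
    [3.3, -3.6, 2.2],
    [3.2, -3.1, 2.2],
    [2.8, -2.5, 2.0],
    [2.5, -1.9, 2.0],
    [2.1, -1.4, 1.8],
    [1.6, -0.8, 1.9],
    [1.1, -0.3, 1.9],
    [0.5, 0.3, 1.9],
    [-0.2, 0.9, 2.1]
  ],
  "angular": [
    [-0.7, -0.7, 0.1],
    [-0.7, -0.9, -0.1],
    [-0.6, -1.0, 0],
    [-0.5, -1.1, 0],
    [-0.4, -1.1, 0.1],
    [-0.3, -1.3, 0],
    [-0.2, -1.3, 0],
    [-0.1, -1.4, 0],
    [-0.1, -1.4, 0],
    [0.1, -1.5, 0]
  ],
  "jaw": [50, 50, 50, 50, 50, 50, 50, 50, 50, 50]
}}

```text
clock: 14.93
eef_pos: [468.1, -4.2, 85.2]
orientation: [[0.018, 0.669, 0.743], [1.0, -0.011, -0.014], [-0.001, 0.743, -0.669]]
wrist_force: [-0.1, 0.7, -1.0]
gripper_width: 50.1
```

```bash
python3 look.py 7; python3 - <<'E'
from h import *
from ik import *
from path import cond
from plant import get_state
np.set_printoptions(precision=2,suppress=True,linewidth=160)
s=get_state();print(s['joint_pos'],s['orientation'])
q=s['joint_pos']
for lean in(47,48,49,50):
  g=q
  for x,z in((475,60),(480,46),(540,46),(600,46),(650,46),(700,46)):
    g,c=ik(np.array([x,-4,z]),tgt(lean),[g]);print(lean,x,'%.0e'%c,g,'%.3f'%cond(g))
E
```

```text
14.9333 [468.1  -4.2  85.2] [-0.1  0.7 -1. ]
[-0.28 -0.01 -0.82 -1.85 -0.2   0.46] [[ 0.02  0.67  0.74]
 [ 1.   -0.01 -0.01]
 [-0.    0.74 -0.67]]
47 475 7e-18 [-0.46  0.1  -0.88 -2.06 -0.37  0.83] 0.075
47 480 3e-20 [-0.57  0.19 -0.94 -2.18 -0.48  1.06] 0.083
47 540 2e-30 [-0.46  0.24 -0.83 -2.24 -0.42  1.03] 0.085
47 600 7e-22 [-0.37  0.29 -0.7  -2.24 -0.33  0.95] 0.072
47 650 2e-26 [-0.29  0.33 -0.58 -2.18 -0.24  0.81] 0.050
47 700 5e-30 [-0.1   0.37 -0.4  -1.79 -0.06  0.27] 0.006
48 475 1e-25 [-0.53  0.12 -0.92 -2.11 -0.44  0.94] 0.082
48 480 2e-29 [-0.62  0.22 -0.97 -2.22 -0.55  1.16] 0.087
48 540 8e-31 [-0.5   0.26 -0.86 -2.29 -0.48  1.12] 0.096
48 600 7e-27 [-0.41  0.31 -0.74 -2.31 -0.4   1.05] 0.088
48 650 6e-23 [-0.34  0.35 -0.62 -2.28 -0.32  0.96] 0.071
48 700 7e-20 [-0.26  0.39 -0.48 -2.17 -0.22  0.77] 0.042
49 475 4e-24 [-0.58  0.15 -0.95 -2.15 -0.51  1.04] 0.087
49 480 1e-26 [-0.66  0.25 -1.   -2.25 -0.63  1.25] 0.087
49 540 7e-30 [-0.54  0.29 -0.89 -2.33 -0.54  1.19] 0.105
49 600 5e-30 [-0.44  0.33 -0.77 -2.36 -0.46  1.13] 0.103
49 650 4e-29 [-0.38  0.36 -0.66 -2.35 -0.38  1.06] 0.089
49 700 2e-20 [-0.31  0.4  -0.53 -2.3  -0.29  0.94] 0.065
50 475 2e-20 [-0.64  0.18 -0.98 -2.19 -0.58  1.13] 0.088
50 480 2e-04 [-0.69  0.28 -1.02 -2.26 -0.67  1.29] 0.086
50 540 7e-25 [-0.57  0.31 -0.92 -2.36 -0.6   1.26] 0.113
50 600 4e-30 [-0.47  0.34 -0.8  -2.4  -0.51  1.2 ] 0.116
50 650 2e-30 [-0.4   0.38 -0.69 -2.4  -0.44  1.13] 0.106
50 700 1e-27 [-0.34  0.41 -0.57 -2.38 -0.36  1.05] 0.086
```

View pics/l7.png

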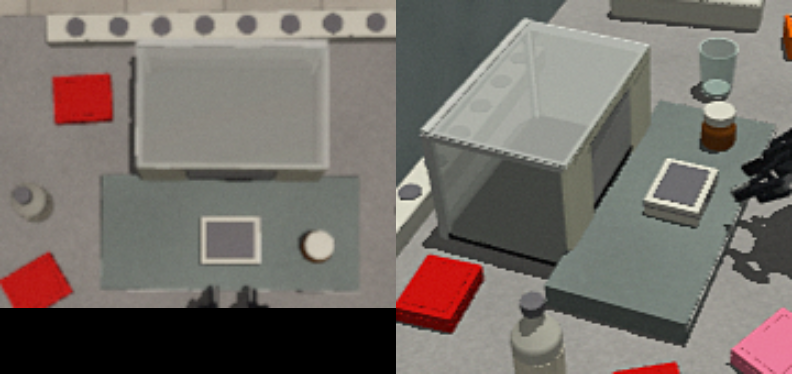

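The fingers are leaning 48° just in front of the box's rear face (top crop, fingers at (207,298) and (247,298), box at (231,240)). I'll lower to pushing height.

Call:
{"fn": "jog_arm", "kwargs": {
  "translation": [
    [0, -4, 7],
    [0, -5, 8.5],
    [0, -5, 8.5],
    [0, -4, 7],
    [0, -1.5, 2.5],
    [0, 0, 0]
  ],
  "angular": [
    [0, 0, 0],
    [0, 0, 0],
    [0, 0, 0],
    [0, 0, 0],
    [0, 0, 0],
    [0, 0, 0]
  ],
  "jaw": [50, 50, 50, 50, 50, 50]
}}

```text
clock: 15.53
eef_pos: [479.1, -4.9, 46.6]
orientation: [[0.019, 0.671, 0.741], [1.0, -0.014, -0.012], [0.002, 0.741, -0.671]]
wrist_force: [-0.8, -0.6, 0.3]
gripper_width: 49.9
```

```bash
python3 look.py 8; python3 - <<'E'
from h import *
np.set_printoptions(precision=0,suppress=True,linewidth=200)
T,S=pickle.load(open('f8.pkl','rb'))
W=cloud(T);m=(W[...,2]>48)&(W[...,2]<140)&(W[...,0]>420)&(W[...,0]<492)&(abs(W[...,1])<80)
P=W[m];print(m.sum());P=P[np.argsort(-P[:,0])];print(P[:14])
cv2.imwrite('pics/s8.png',cv2.resize(S['pixels'][170:250,290:400,::-1],None,fx=7,fy=7,interpolation=cv2.INTER_NEAREST))
E
```

```text
15.5333 [479.1  -4.9  46.6] [-0.8 -0.6  0.3]
233
[[488. -33.  50.]
 [488. -37.  50.]
 [488. -56.  49.]
 [485. -11.  48.]
 [482.  41.  49.]
 [478.  63.  51.]
 [475.  74.  51.]
 [474.  23.  57.]
 [474.  19.  64.]
 [473. -41.  50.]
 [473. -33.  66.]
 [473. -36.  66.]
 [470.  30.  55.]
 [470.  26.  60.]]
```

View pics/s8.png

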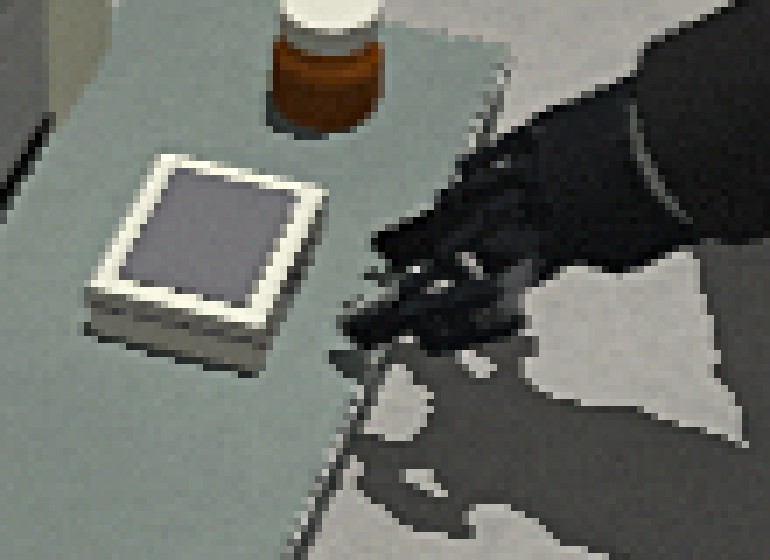

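The finger tips' upper front corner is at about (474, z 65) with the TCP at (479, 47). I'll go about 4 mm lower so contact sits at z≈61, then push straight in.

Call:
{"fn": "jog_arm", "kwargs": {
  "translation": [
    [0, -3, 2.7],
    [0, 4, 4.4],
    [0, 4, 4.4],
    [0, 4, 4.4],
    [0, 4, 4.4],
    [0, 4, 4.4],
    [0, 4, 4.4],
    [0, 4, 4.4],
    [0, 4, 4.4],
    [0, 0, 0]
  ],
  "angular": [
    [0, 0, 0],
    [0, 0, 0],
    [0, 0, 0],
    [0, 0, 0],
    [0, 0, 0],
    [0, 0, 0],
    [0, 0, 0],
    [0, 0, 0],
    [0, 0, 0],
    [0, 0, 0]
  ],
  "jaw": [50, 50, 50, 50, 50, 50, 50, 50, 50, 50]
}}

```text
clock: 16.47
eef_pos: [529.1, -6.6, 44.3]
orientation: [[0.019, 0.669, 0.743], [1.0, -0.012, -0.015], [-0.001, 0.743, -0.669]]
wrist_force: [0.1, 0.4, 0.7]
gripper_width: 49.6
```

```bash
python3 look.py 9
```

```text
16.4667 [529.1  -6.6  44.3] [0.1 0.4 0.7]
```

View pics/l9.png

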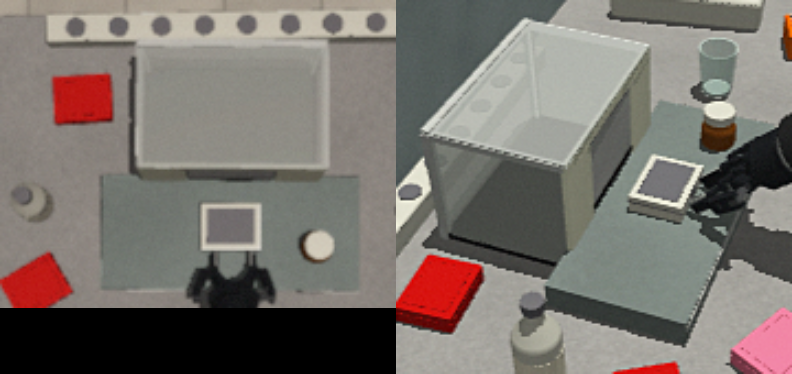

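The box is sliding squarely ahead of both fingers (crop (231,227)). I'll carry on to the flap.

Call:
{"fn": "jog_arm", "kwargs": {
  "translation": [
    [0, 3, 4],
    [0, 4, 4.4],
    [0, 4, 4.4],
    [0, 4, 4.4],
    [0, 4, 4.4],
    [0, 4, 4.4],
    [0, 4, 4.4],
    [0, 4, 4.4],
    [0, 4, 4.4],
    [0, 4, 4.4]
  ],
  "angular": [
    [0, 0, 0],
    [0, 0, 0],
    [0, 0, 0],
    [0, 0, 0],
    [0, 0, 0],
    [0, 0, 0],
    [0, 0, 0],
    [0, 0, 0],
    [0, 0, 0],
    [0, 0, 0]
  ],
  "jaw": [50, 50, 50, 50, 50, 50, 50, 50, 50, 50]
}}

```text
clock: 17.4
eef_pos: [586.7, -7.4, 43.7]
orientation: [[0.019, 0.67, 0.743], [1.0, -0.012, -0.014], [-0.001, 0.743, -0.67]]
wrist_force: [-1.5, 0.4, -1.0]
gripper_width: 49.8
```

```bash
python3 look.py 10
```

```text
17.4 [586.7  -7.4  43.7] [-1.5  0.4 -1. ]
```

View pics/l10.png

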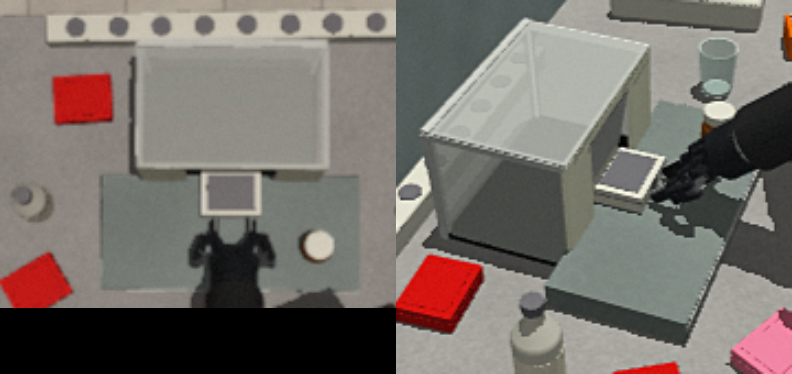

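The box's nose is in the doorway and opening the flap, centred. I'll keep pushing more slowly.

Call:
{"fn": "jog_arm", "kwargs": {
  "translation": [
    [0, 3.3, 3.7],
    [0, 3.3, 3.7],
    [0, 3.3, 3.7],
    [0, 3.3, 3.7],
    [0, 3.3, 3.7],
    [0, 3.3, 3.7],
    [0, 3.3, 3.7],
    [0, 3.3, 3.7],
    [0, 3.3, 3.7],
    [0, 3.3, 3.7]
  ],
  "angular": [
    [0, 0, 0],
    [0, 0, 0],
    [0, 0, 0],
    [0, 0, 0],
    [0, 0, 0],
    [0, 0, 0],
    [0, 0, 0],
    [0, 0, 0],
    [0, 0, 0],
    [0, 0, 0]
  ],
  "jaw": [50, 50, 50, 50, 50, 50, 50, 50, 50, 50]
}}

```text
clock: 18.33
eef_pos: [636.3, -8.4, 43.6]
orientation: [[0.019, 0.669, 0.743], [1.0, -0.012, -0.014], [-0.001, 0.743, -0.669]]
wrist_force: [-2.1, -0.1, 1.9]
gripper_width: 49.8
```

```bash
python3 look.py 11
```

```text
18.3333 [636.3  -8.4  43.6] [-2.1 -0.1  1.9]
```

View pics/l11.png

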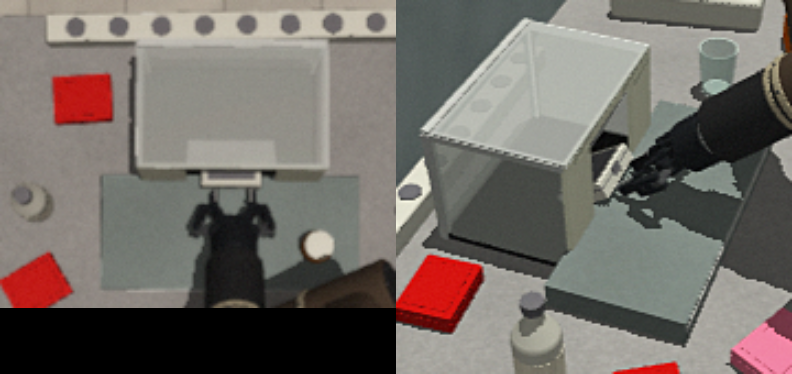

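The box has tipped over the step nose first, with its rear face against the fingers and low forces. I'll push the rest of the way.

Call:
{"fn": "jog_arm", "kwargs": {
  "translation": [
    [0, 3.5, 3.6],
    [0, 3.5, 3.6],
    [0, 3.3, 3.7],
    [0, 3.3, 3.7],
    [0, 3.3, 3.7],
    [0, 3.3, 3.7],
    [0, 0, 0]
  ],
  "angular": [
    [0, 0, 0],
    [0, 0, 0],
    [0, 0, 0],
    [0, 0, 0],
    [0, 0, 0],
    [0, 0, 0],
    [0, 0, 0]
  ],
  "jaw": [50, 50, 50, 50, 50, 50, 50]
}}

```text
clock: 19.02
eef_pos: [666.9, -8.9, 44.1]
orientation: [[0.019, 0.669, 0.743], [1.0, -0.012, -0.014], [-0.001, 0.743, -0.669]]
wrist_force: [-1.2, -0.5, -0.5]
gripper_width: 49.9
```

```bash
python3 look.py 12; python3 -c "
from plant import get_state
print(get_state()['joint_pos'])"
```

```text
19.0167 [666.9  -8.9  44.1] [-1.2 -0.5 -0.5]
[-0.32830077  0.36620899 -0.58109033 -2.25227603 -0.29530478  0.91530999]
```

View pics/l12.png

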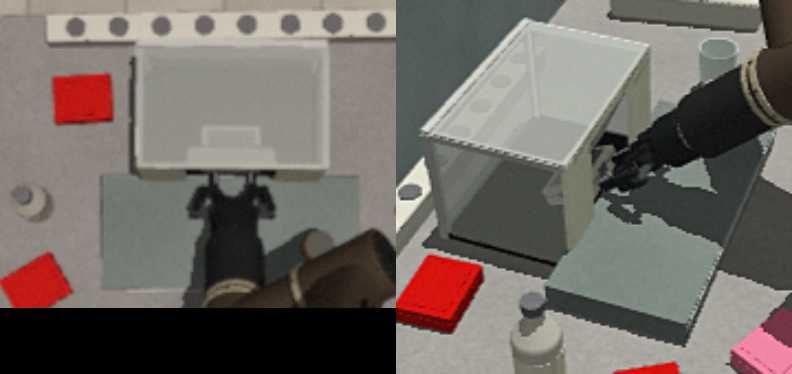

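Call:
{"fn": "jog_arm", "kwargs": {
  "translation": [
    [0, 3.3, 3.7],
    [0, 3.3, 3.7],
    [0, 3.3, 3.7],
    [0, 3.3, 3.7],
    [0, 0, 0],
    [0, 0, 0]
  ],
  "angular": [
    [0, 0, 0],
    [0, 0, 0],
    [0, 0, 0],
    [0, 0, 0],
    [0, 0, 0],
    [0, 0, 0]
  ],
  "jaw": [50, 50, 50, 50, 50, 50]
}}

```text
clock: 19.62
eef_pos: [685.8, -9.0, 43.7]
orientation: [[0.018, 0.669, 0.743], [1.0, -0.011, -0.014], [-0.001, 0.743, -0.669]]
wrist_force: [-1.2, 0.1, 0.2]
gripper_width: 49.6
```

```bash
python3 look.py 13; python3 - <<'E'
from h import *
T,S=pickle.load(open('f13.pkl','rb'))
c=lambda f,r:cv2.resize(f['pixels'][r[0]:r[1],r[2]:r[3],::-1],(400,300),interpolation=cv2.INTER_CUBIC)
cv2.imwrite('pics/c13.png',np.hstack([c(T,(110,200,270,390)),c(S,(150,240,210,330))]))
E
```

```text
19.6167 [685.8  -9.   43.7] [-1.2  0.1  0.2]
```

View pics/c13.png

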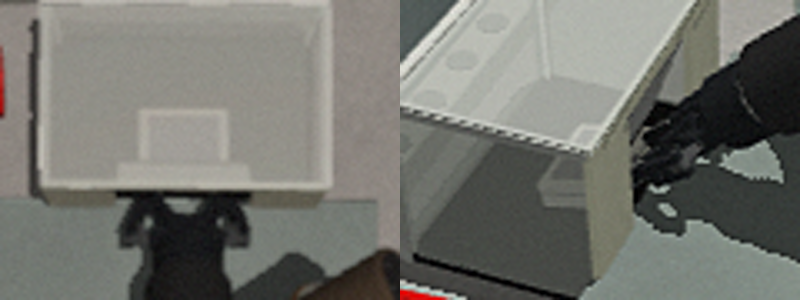

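```bash
cat > ray.py <<'E'
from h import *
def ray(f,u,v,z):
    d=f['R'].T@np.array([(u-f['mtx'][0,2])/f['mtx'][0,0],(v-f['mtx'][1,2])/f['mtx'][1,1],1]);o=-f['R'].T@f['t'];return (o+d*(z-o[2])/d[2]).round(0)
E
python3 - <<'E'
from ray import *
T,S=pickle.load(open('f13.pkl','rb'))
for x,y in((140,110),(226,110)): print([ray(T,270+x*.3,110+y*.3,z) for z in(38,45)])
print(ray(S,210+(545)*.3-120,150+180*.3,38),ray(S,210+(575-400)*.3,150+128*.3,38),ray(S,210+(540-400)*.3,150+183*.3,38))
E
```

```text
[array([758.,  40.,  38.]), array([757.,  40.,  45.])]
[array([757., -57.,  38.]), array([755., -57.,  45.])]
[756.  38.  38.] [761. -45.  38.] [759.  43.  38.]
```

The box's leading edge is at x≈758 and both cameras agree for its top at z≈38. That puts its rear at about 678, well past the step at 655. I'll draw the fingers back straight out.

Call:
{"fn": "jog_arm", "kwargs": {
  "translation": [
    [0, -3, -3.3],
    [0, -5, -5.5],
    [0, -6, -6.6],
    [0, -6, -6.6],
    [0, -6, -6.6],
    [0, -6, -6.6],
    [0, -6, -6.6],
    [0, -6, -6.6],
    [0, -6, -6.6],
    [0, -6, -6.6]
  ],
  "angular": [
    [0, 0, 0],
    [0, 0, 0],
    [0, 0, 0],
    [0, 0, 0],
    [0, 0, 0],
    [0, 0, 0],
    [0, 0, 0],
    [0, 0, 0],
    [0, 0, 0],
    [0, 0, 0]
  ],
  "jaw": [50, 50, 50, 50, 50, 50, 50, 50, 50, 50]
}}

```text
clock: 20.55
eef_pos: [601.3, -7.7, 43.4]
orientation: [[0.019, 0.669, 0.743], [1.0, -0.012, -0.014], [-0.001, 0.743, -0.669]]
wrist_force: [0.0, -0.1, -0.1]
gripper_width: 50.1
```

Call:
{"fn": "jog_arm", "kwargs": {
  "translation": [
    [0, -6, -6.6],
    [0, -6, -6.6],
    [0, -6, -6.6],
    [0, -4, -4.4],
    [0, 0, 0],
    [0, 0, 0],
    [0, 0, 0],
    [0, 0, 0]
  ],
  "angular": [
    [0, 0, 0],
    [0, 0, 0],
    [0, 0, 0],
    [0, 0, 0],
    [0, 0, 0],
    [0, 0, 0],
    [0, 0, 0],
    [0, 0, 0]
  ],
  "jaw": [50, 50, 50, 50, 50, 50, 50, 50]
}}

```text
clock: 21.22
eef_pos: [570.1, -7.3, 43.4]
orientation: [[0.019, 0.669, 0.743], [1.0, -0.012, -0.015], [-0.001, 0.743, -0.669]]
wrist_force: [1.0, -0.3, -0.2]
gripper_width: 49.8
```

```bash
python3 look.py 14; python3 - <<'E'
from h import *
T,S=pickle.load(open('f14.pkl','rb'))
c=lambda f,r:cv2.resize(f['pixels'][r[0]:r[1],r[2]:r[3],::-1],(400,300),interpolation=cv2.INTER_CUBIC)
cv2.imwrite('pics/c14.png',np.hstack([c(T,(110,200,270,390)),c(S,(140,230,230,350))]))
E
```

```text
21.2167 [570.1  -7.3  43.4] [ 1.  -0.3 -0.2]
```

View pics/c14.png

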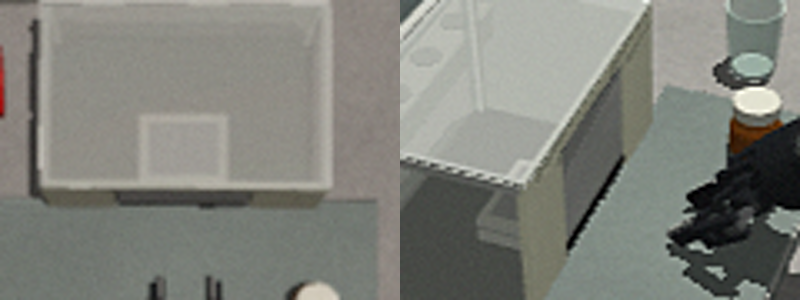

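View pics/l14.png

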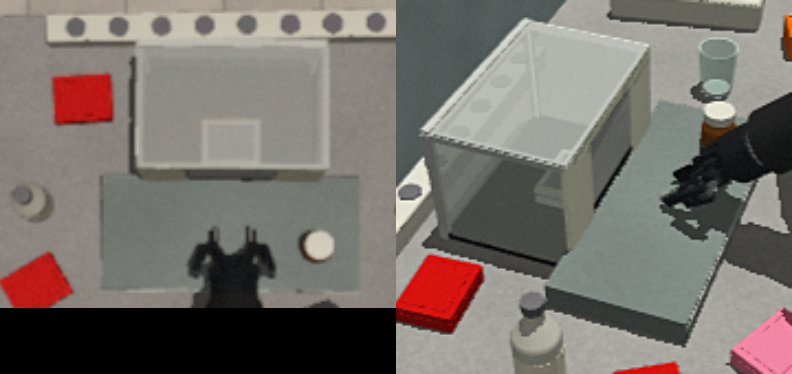

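The flap hangs shut and the box is inside. I'll verify that it lies flat and where it is.

```bash
python3 - <<'E'
from ray import *
from ray import *
T,S=pickle.load(open('f14.pkl','rb'))
cv2.imwrite('pics/d14.png',np.hstack([cv2.resize(f['pixels'][r[0]:r[0]+40,r[1]:r[1]+44,::-1],(396,360),interpolation=cv2.INTER_NEAREST) for f,r in((T,(135,303)),(S,(180,245)))]))
E
```

```text
(no output)
```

View pics/d14.png

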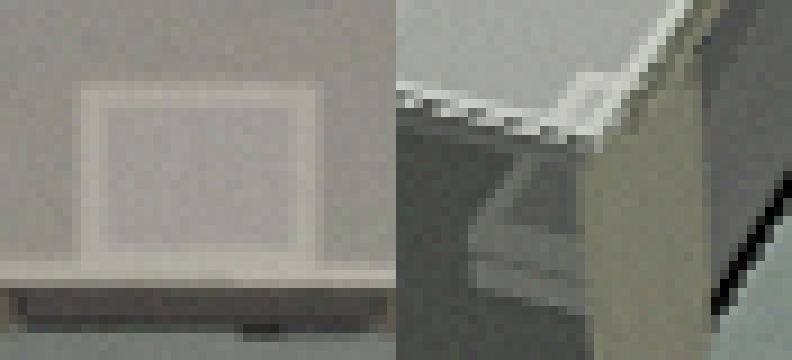

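```bash
python3 - <<'E'
from ray import *
T,S=pickle.load(open('f14.pkl','rb'))
print('top front corners',ray(T,311.9,144.1,38),ray(T,338.8,144.1,38))
print('side',ray(S,253.2,205.3,38),ray(S,253.2,212.2,10))
print('bottom edge right',ray(S,265.5,215,10),'seam top right',ray(S,265.5,206.9,38))
for n,pts in(('flat',[(756,41,38),(756,41,10),(676,43,10),(676,43,38),(716,43,10),(716,43,38)]),('rear on step edge',[(716,42,28),(716,42,56)])):
  for p in pts:
    c=S['mtx']@(S['R']@np.array(p)+S['t']);print(n,p,((c[:2]/c[2]-[245,180])*9+[396,0]).round(0))
E
```

```text
top front corners [754.  41.  38.] [752. -61.  38.]
side [755.  44.  38.] [756.  46.  10.]
bottom edge right [713.  46.  10.] seam top right [714.  38.  38.]
flat (756, 41, 38) [469. 222.]
flat (756, 41, 10) [476. 280.]
flat (676, 43, 10) [680. 332.]
flat (676, 43, 38) [676. 273.]
flat (716, 43, 10) [576. 308.]
flat (716, 43, 38) [571. 249.]
rear on step edge (716, 42, 28) [574. 269.]
rear on step edge (716, 42, 56) [569. 209.]
```

Everything is consistent with lying flat: the top is at z 38 and the underside at z 10 at both visible points. The centre is at about cabinet (+64,-3) mm. I'll move the fingers clear of the ledge, take a final look and hand in.

Call:
{"fn": "jog_arm", "kwargs": {
  "translation": [
    [0, -1, -6],
    [0, -2, -11],
    [0, -2, -11],
    [0, -2, -11],
    [0, -2, -11],
    [0, -2, -11],
    [0, -1, -6],
    [0, 0, 0],
    [0, 0, 0],
    [0, 0, 0]
  ],
  "angular": [
    [0, 0, 0],
    [0, 0, 0],
    [0, 0, 0],
    [0, 0, 0],
    [0, 0, 0],
    [0, 0, 0],
    [0, 0, 0],
    [0, 0, 0],
    [0, 0, 0],
    [0, 0, 0]
  ],
  "jaw": [50, 50, 50, 50, 50, 50, 50, 50, 50, 50]
}}

```text
clock: 22.15
eef_pos: [512.0, -5.7, 79.1]
orientation: [[0.018, 0.669, 0.743], [1.0, -0.012, -0.014], [-0.001, 0.743, -0.669]]
wrist_force: [0.6, -0.3, -0.5]
gripper_width: 49.9
```

```bash
python3 look.py 15
```

```text
22.15 [512.   -5.7  79.1] [ 0.6 -0.3 -0.5]
```

View pics/l15.png

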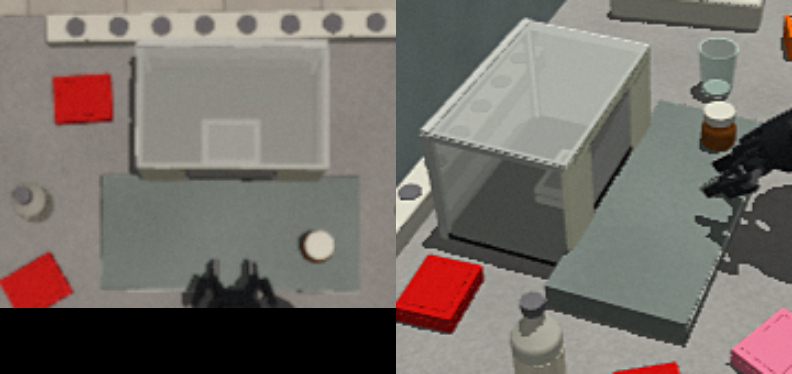

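The box is flat inside (top crop (231,140)), the flap is shut, and the jar, bottle and beaker haven't moved. The fingers are clear above the ledge.

```bash
python3 -c "
from plant import manip
print(manip.close_job())"
```

```text
the job is handed in; nothing more can be done
None
```

The slide box is flat on the cabinet floor with the flap shut behind it, and I handed the job in at about 22 s. I pushed it along the ledge with two fingertips until it was square in front of the doorway. I then pushed it through the flap with the tool leaning 48° forward, and drew the fingers back out and clear of the ledge.

- **Box:** its centre is at about (+64, -3) mm in the cabinet frame. In both cameras its top reads z≈38 and its underside z≈10, so it lies flat.
- **Flap:** it hangs shut in the last pictures.
- **Bystanders:** the jar, bottle and beaker look unmoved. I did not re-check the tip rack or tube rack at the end; the arm only passed high near the tip rack, on its way in from the start.
- **Forces:** the readings I took stayed around 2 N.

**Disagreement:** at 50 mm opening the fingertips sat about 10 to 15 mm behind the TCP in the images, not ahead of it as the description says. I tested this with a slow approach past the ledge's end, touched nothing, and set the pushing heights from the images.

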